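# Check the canister stamps and restock the tea tray

### The arm

A 6-joint arm with a two-finger parallel gripper is mounted at the origin on the work surface. World frame = base frame: x ahead of the robot, y to its left, z up, the work surface at z = 0. Lengths are in m, angles in rad, forces in N, time in s.
With the tool pointing down it reaches from about 0.35 to 0.875 m from the base axis. Payload 4.2 kg.
Tool frame: the origin (TCP) lies at the very end of the fingers, on their centre line; the grasp point (between the pads) lies 19 mm behind it; x points along the fingers, y is the direction in which the jaws open and shut, and the axes are right-handed (so a half turn about x gives the same grasp; the last joint's range is limited). The gripper opens to 87 mm and grips with 3 to 60 N. Pads are 19 mm wide; open, the fingers measure 117 mm over their backs; the gripper's body (75 mm by 190 mm) begins 51 mm behind the grasp point.
Start: joints at [1.362, 0.385, 0.008, 0, -1.194, -0.259], TCP at [0.282, 0.558, 0.223] pointing down, gripper open.
Joint ranges: [-3.14, 3.14], [-1.21, 2.06], [-1.07, 1.41], [-3.16, 2.05], [-2.99, -0.16], [-3.1, 3.1]. Speed limits (rad/s): [2.79, 2.79, 3.14, 3.14, 3.14, 3.14].

### API

Orientations are given as [roll, pitch, yaw] about the fixed x, y, z axes, in that order (R = Rz(yaw) Ry(pitch) Rx(roll)).
In Python, from rig import manip gives the robot as it stands.
- The arm moves only by the tool apply_moves, never from a script. Its argument "rows" is a list of rows, each an object of numbers: "jaw": the opening, from -1 (shut) to 1 (fully open), so that 0 is half open; "dx", "dy", "dz": the shift along the tool's x, y, z scaled (see below); "twist": the turn about the tool's x scaled (see below). A call has exactly 10 rows; each row shifts and turns the commanded pose from where the row before left it, along the tool's axes as they then stand; what a row does not reach is not made up. The controller multiplies each number of a shift by 100 cm and each number of a turn by 90 degrees. A row lasts 1/12 s, in which the tool goes at most 41.7 mm and 7.16 degrees, less where a joint would pass 70% of its speed; a pose out of reach is approached as far as the arm can. A call with a number of a shift or a turn outside -1 to 1 is refused whole. A call with a gripper value outside its range is refused whole. The fingers move at their own pace and stop on an object; "newtons" is the grip in N (left out, the last holds). Time passes only in rows, so rows that do not move let the fingers close, or fill a call up. It gives the time, the measured TCP pose, the force and the opening at its end, in the units of the state.
- manip.read_state(): the state, without advancing time (a new reading comes with each control period).
- manip.read_camera(name): name is "scene" or "top" or "wrist"; returns a dict with "frame" (480x640x3 uint8, red, green, blue), "K" (3x3 intrinsics, pixels), "world_to_cam" (4x4, takes a point from world to camera coordinates). Camera axes: x right, y down, z forward; pixel columns grow to the right and rows downward; lengths in m; the calibration is good to about 2 mm. A picture is of the moment at which its call begins. There is no depth.
- manip.hand_in(): hands the job in, once; it reports no verdict.
The state is a dict: "time": time; "joints": joint angles; "dq": joint speeds; "effort": joint torques, N m; "ee_pos": TCP position; "orientation": TCP orientation; "wrist_force": force on the tool from outside, world axes, zero at the start; "ft_torque": the same for the moment, N m; "opening": finger opening in m.
Only numpy, scipy, OpenCV 4.12 (cv2) and the standard library are available. Lean on these libraries where they do the work, as an engineer would, in place of code of your own. Each camera call takes 0.05 s, during which the arm holds its last target. There are 200 camera calls.

### The job

Restock the tea tray: one at a time, without touching the other canisters until their turn, lift each of the three white canisters, turn it well over (about onto its side) for a moment to read the mark on its underside, and put it away before taking the next. Canisters marked with a ring are fresh and go upright into the empty places among the tins in the round tray; a canister marked with a straight bar is out of date and goes upright into the square return box. Set each one down rather than dropping it, let go, and leave the tins and everything else where they are.

Things in the scene. Friction and masses are not known exactly. Their poses are not given: they have to be found in the camera images.
- canister_ring_a: white ceramic canister, upright cylinder 60 mm in diameter and 85 mm tall with its lower edge bevelled over 6 mm, round wooden knob 26 mm in diameter and 30 mm tall on top (total height 115 mm), 0.15 to 0.28 kg, one piece. Origin: centre of the underside, z axis up through the knob. Starts on the runner. Only the underside tells it from the others: it carries a dark ring, 52 mm across with a 30 mm pale centre (fresh).
- canister_ring_b: white ceramic canister, upright cylinder 60 mm in diameter and 85 mm tall with its lower edge bevelled over 6 mm, round wooden knob 26 mm in diameter and 30 mm tall on top (total height 115 mm), 0.15 to 0.28 kg, one piece. Origin: centre of the underside, z axis up through the knob. Starts on the runner. Only the underside tells it from the others: it carries a dark ring, 52 mm across with a 30 mm pale centre (fresh).
- canister_bar: white ceramic canister, upright cylinder 60 mm in diameter and 85 mm tall with its lower edge bevelled over 6 mm, round wooden knob 26 mm in diameter and 30 mm tall on top (total height 115 mm), 0.15 to 0.28 kg, one piece. Origin: centre of the underside, z axis up through the knob. Starts on the runner. Only the underside tells it from the others: it carries a single dark straight bar, 52 by 14 mm (out of date).
- tray: round wooden tray, fixed, 210 mm outside and 198 mm inside diameter, floor 6 mm thick, rim 30 mm high. Origin: centre of its underside. Seven cylinders of 60 mm fit in it as a hexagonal cluster (one in the middle, six around at 65 mm between centres, so about 5 mm between neighbours); five squat tins fill five of the places, and two opposite places of the outer six are empty. It stands on the left or the right side.
- gap_left (a point): centre, on the tray's floor, of one empty place in the cluster (tray's own +y side, 65 mm from the tray's centre)
- gap_right (a point): centre, on the tray's floor, of the other empty place (tray's own -y side, 65 mm from the tray's centre)
- basket: square open plywood box for returns, fixed, 140 x 140 mm outside, walls 6 mm thick and 45 mm high, floor 6 mm thick, empty. Origin: centre of its underside, sides along its x and y axes. On the side opposite to the tray.
- tin0: squat round steel tin, 60 mm in diameter, 50 mm tall, loose, in the tray (middle place). Origin: centre of its underside. To stay where it is.
- tin1: squat round steel tin, 60 mm in diameter, 50 mm tall, loose, in the tray (outer place). Origin: centre of its underside. To stay where it is.
- tin2: squat round steel tin, 60 mm in diameter, 50 mm tall, loose, in the tray (outer place). Origin: centre of its underside. To stay where it is.
- tin3: squat round steel tin, 60 mm in diameter, 50 mm tall, loose, in the tray (outer place). Origin: centre of its underside. To stay where it is.
- tin4: squat round steel tin, 60 mm in diameter, 50 mm tall, loose, in the tray (outer place). Origin: centre of its underside. To stay where it is.
- spoon: steel teaspoon 140 mm long lying among the canisters, origin at its middle, bystander
- dish: small white ceramic bowl 60 mm across, 22 mm high, origin at its underside, bystander
- sachet_pot: square white pot 60 x 60 mm, 76 mm high with its sachets, origin at its underside, bystander
- cup: glass cup upside down on a glass saucer 144 mm across, 68 mm high, one piece, origin at its underside, bystander
Mind the look-alikes: they are no part of the job. Leave any green or pink look-alike of the canister_ring_a alone.

How it is judged:
By the outcome, as a careful person would: the job done as asked, in the order asked, and still so for the second after the job is handed in, with the robot touching nothing.
It also fails if it takes over 70 s, if anything falls off the work surface, if the arm or the gripper's body presses on something with over 40 N, if the wrist force passes 120 N, or if a joint passes its speed limit or range.

## Working session

There is one attempt and no reset: what is moved stays moved. The work goes in short steps, Python scripts to look and compute and a tool call to move; the robot and the scene stay as the last step left them, time stands still between calls to the robot, and variables do not carry over. Pictures are saved under pics/ and viewed, about 8 in all and at most 12, crops included, and the job is handed in when it is done.

Besides the shell and the picture viewer there is one more tool, called by a JSON object that holds its "op" and its "data", one argument or row to a line. apply_moves: Moves the arm, as the interface text tells. Shifts and turns lie within -1 to 1; 1 stands for 100 cm of shift or 90 degrees of turn. Its arguments: {"type":"object","properties":{"rows":{"type":"array","items":{"type":"object","properties":{"jaw":{"type":"number"},"dx":{"type":"number"},"dy":{"type":"number"},"dz":{"type":"number"},"twist":{"type":"number"}}}},"newtons":{"type":"number"}},"required":["rows"]}

```bash
mkdir -p pics; ls; cat > h.py <<'E'
import numpy as np,cv2
from rig import manip
def snap(n,f):
    c=manip.read_camera(n); cv2.imwrite('pics/'+f,c['frame'][...,::-1]); np.savez('pics/'+f+'.npz',K=c['K'],T=c['world_to_cam'],f=c['frame']); return c
def ray(c,u,v,z):
    T=c['world_to_cam'];R=T[:3,:3];o=-R.T@T[:3,3];d=R.T@np.linalg.inv(c['K'])@[u,v,1]
    return o+d*(z-o[2])/d[2]
def proj(c,p):
    q=c['K']@(c['world_to_cam']@[*p,1])[:3]; return q[:2]/q[2]
def load(f):
    d=np.load('pics/'+f+'.npz'); return dict(K=d['K'],world_to_cam=d['T'],frame=d['f'])
E
python3 - <<'E'
from h import *
for n in ('top','scene'):
    c=snap(n,n+'0.png'); T=c['world_to_cam'];print(n,c['K'][0],-T[:3,:3].T@T[:3,3],T[:3,:3].round(2).tolist())
print(manip.read_state())
E
```

```text
pics
top [553.15677975   0.         319.31564981] [0.36772811 0.00344897 1.35691826] [[0.0, -1.0, -0.02], [-0.99, 0.0, -0.17], [0.17, 0.02, -0.99]]
scene [578.0165131    0.         312.83088245] [1.60435379 0.35648182 0.86178739] [[-0.33, 0.94, 0.0], [0.57, 0.2, -0.8], [-0.75, -0.26, -0.6]]
{'time': 0.1, 'joints': array([ 1.36160307e+00,  3.85465293e-01,  6.76648282e-03, -4.13069875e-04,
       -1.19403184e+00, -2.58572562e-01]), 'dq': array([ 7.20421022e-06, -9.41728939e-04,  3.52475601e-03, -4.80469670e-05,
       -2.77264115e-04, -8.51980904e-04]), 'effort': array([-1.47216042e-04, -3.91687489e+01,  1.87936127e+01,  4.23192099e+00,
        1.34420747e-02, -6.97185192e-05]), 'ee_pos': array([0.28157058, 0.55737112, 0.2215825 ]), 'orientation': array([ 1.63349868,  1.56882427, -1.97601214]), 'wrist_force': array([ 1.07452586,  0.5805982 , -0.34365544]), 'ft_torque': array([-0.01739266,  0.02704137, -0.04023067]), 'opening': 0.0869942652985534}
```

View pics/top0.png

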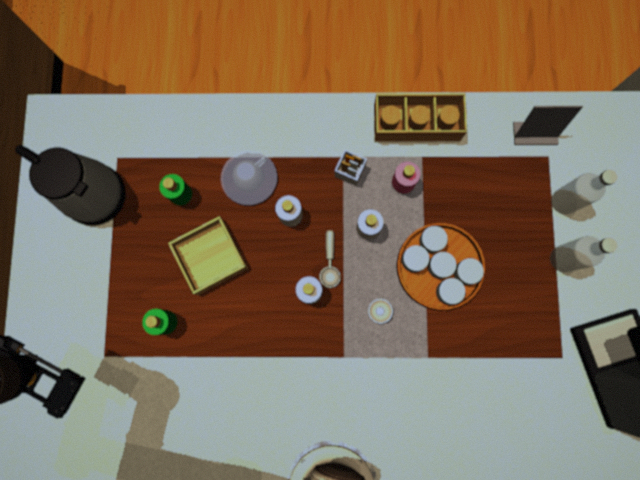

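View pics/scene0.png

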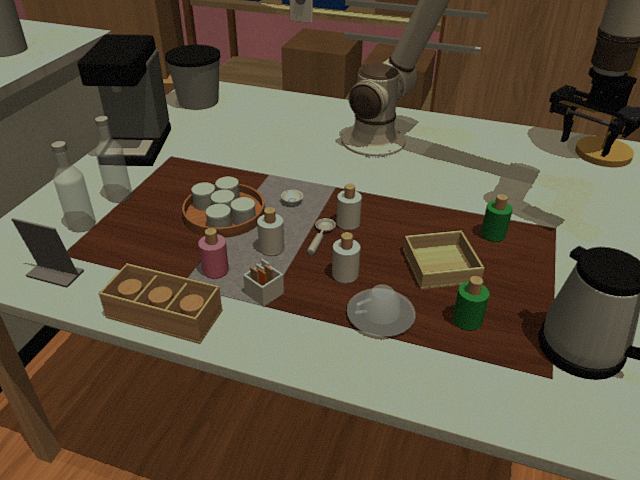

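The top view shows three white canisters with knobs at about px (290,205), (372,221) and (308,290). The tray is at (441,265), with gaps near (461,243) and (424,286), and the basket is at (208,255). The look-alikes are two green ones at (173,182) and (156,320) and a pink one at (406,175). The dish at (380,312) and the sachet pot at (350,165) are bystanders. The scene view agrees: white canisters at (270,235), (348,207) and (346,258).

The move interface cannot tilt the tool. My plan is to hold the knob lightly, tip the canister over its edge about the jaw axis with its underside towards +x (the scene camera), then grip firmly and lift it to look.

```bash
cat > m.py <<'E'
from h import *
t=load('top0.png'); s=load('scene0.png')
def blobs(c,lo,hi,a0,a1,show):
    h=cv2.cvtColor(c['frame'],cv2.COLOR_RGB2HSV); m=cv2.inRange(h,lo,hi)
    n,l,st,ce=cv2.connectedComponentsWithStats(m)
    return [(ce[i].round(1),st[i,4]) for i in range(1,n) if a0<st[i,4]<a1]
def tri(u,v):
    A=[];
    for c,p in((t,u),(s,v)):
        P=c['K']@c['world_to_cam'][:3]; A+=[p[0]*P[2]-P[0],p[1]*P[2]-P[1]]
    x=np.linalg.svd(np.array(A))[2][-1]; return x[:3]/x[3]
for k in [(290,205),(372,221),(308,290)]:
    a=t['frame'][k[1]-14:k[1]+14,k[0]-14:k[0]+14]; hs=cv2.cvtColor(a,cv2.COLOR_RGB2HSV)
    m=((hs[...,1]>90)&(hs[...,0]<40)&(hs[...,2]>110)).astype('u1')
    n,l,st,ce=cv2.connectedComponentsWithStats(m); i=1+np.argmin([np.hypot(*(ce[j]-14))+(99 if st[j,4]<20 else 0) for j in range(1,n)])
    u=ce[i]+np.array(k)-14; p=ray(t,*u,.113)
    print('knob',u.round(1),st[i,4],p.round(4),'in scene',proj(s,p).round(0),'r',np.hypot(*p[:2]).round(3))
h=cv2.cvtColor(t['frame'],cv2.COLOR_RGB2HSV)
m=cv2.inRange(h[225:310,395:490],(0,0,110),(180,90,255)); m=cv2.erode(m,np.ones((3,3)))
n,l,st,ce=cv2.connectedComponentsWithStats(m)
for i in range(1,n):
    if st[i,4]>100: print('tin',(ce[i]+[395,225]).round(1),st[i,4],ray(t,*(ce[i]+[395,225]),.056).round(4))
m=cv2.inRange(h[205:300,160:255],(20,60,90),(40,255,255)); c=max(cv2.findContours(m,0,2)[0],key=cv2.contourArea)
b=cv2.boxPoints(cv2.minAreaRect(c))+[160,205]; q=np.array([ray(t,*x,.045) for x in b]); print('basket',q.round(3).tolist(),q.mean(0).round(3),np.linalg.norm(q-np.roll(q,1,0),axis=1).round(3))
for nme,u in dict(green1=(156,320),green2=(173,182),pink=(406,172),dish=(380,312),pot=(350,166),cup=(249,178)).items(): print(nme,ray(t,*u,.07).round(3))
x=t['frame'][180:310,260:490]; cv2.imwrite('pics/crop.png',cv2.resize(x,None,fx=3.4,fy=3.4,interpolation=2)[...,::-1])
E
python3 m.py
```

```text
knob [287.  205.2] 73 [0.6485 0.1007 0.113 ] in scene [346. 236.] r 0.656
knob [371.1 219.8] 80 [ 0.614  -0.0924  0.113 ] in scene [269. 210.] r 0.621
knob [308.5 288.7] 84 [0.4565 0.0501 0.113 ] in scene [349. 186.] r 0.459
tin [402.1 233.9] 312 [ 0.5908 -0.1698  0.056 ]
tin [434.3 237.9] 429 [ 0.581  -0.2461  0.056 ]
tin [415.9 257.6] 436 [ 0.534  -0.2011  0.056 ]
tin [443.  263.9] 437 [ 0.5189 -0.2643  0.056 ]
tin [470.3 270.5] 440 [ 0.5034 -0.3277  0.056 ]
tin [403.1 299.9] 360 [ 0.4346 -0.1686  0.056 ]
tin [451.8 290.5] 448 [ 0.4566 -0.2825  0.056 ]
basket [[0.573, 0.397, 0.045], [0.64, 0.27, 0.045], [0.513, 0.202, 0.045], [0.448, 0.328, 0.045]] [0.543 0.299 0.045] [0.143 0.144 0.143 0.141]
green1 [0.387 0.404 0.07 ]
green2 [0.716 0.38  0.07 ]
pink [ 0.739 -0.181  0.07 ]
dish [ 0.406 -0.113  0.07 ]
pot [ 0.755 -0.047  0.07 ]
cup [0.726 0.196 0.07 ]
```

View pics/crop.png

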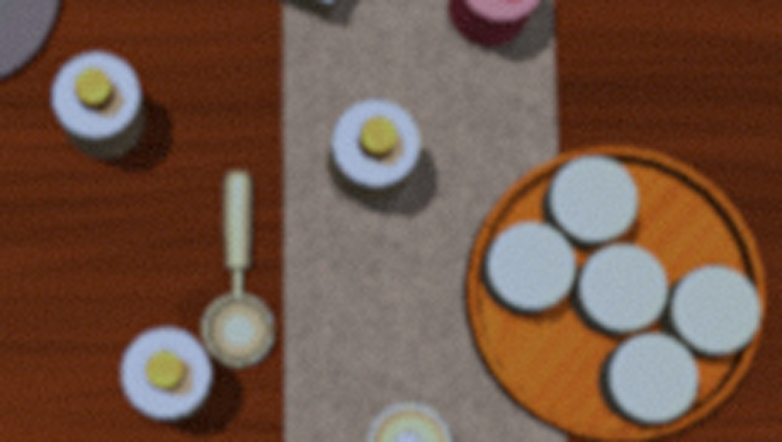

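The enlarged crop confirms the three white canisters at crop px (95,88), (378,135) and (166,370). The tins form a clean hex cluster at 64–65 mm spacing, so the gaps are at about (0.566,-0.309) and (0.472,-0.219). I start with the nearest canister, C at (0.4565,0.050). First I work out the moves, with the jaws along world y.

```bash
cat > p.py <<'E'
import sys
from h import *
from scipy.spatial.transform import Rotation as Ro
# usage: p.py  "x,y,z;x,y,z"  -> tool-frame shifts between waypoints (assuming jaw along +-y after printed twist)
s=manip.read_state(); R=Ro.from_euler('xyz',s['orientation']).as_matrix(); p=s['ee_pos']
print('t',round(s['time'],2),'pos',p.round(4),'open',round(s['opening'],4),'F',s['wrist_force'].round(1),'M',s['ft_torque'].round(2),'j',s['joints'].round(2))
print('toolx',R[:,0].round(3),'tooly',R[:,1].round(3),'toolz',R[:,2].round(3))
best=min(((np.degrees(np.arctan2(np.cross(R[:,1],[0,g,0])@R[:,0],R[1,1]*g))) for g in(1,-1)),key=abs)
print('twist to jaw||y deg',best.round(2))
if len(sys.argv)>1:
    R=Ro.from_rotvec(R[:,0]*np.radians(best)).as_matrix()@R
    for w in sys.argv[1].split(';'):
        w=np.array(eval(w)); d=R.T@(w-p); print(w,'tool mm',(d*1000).round(1)); p=w
E
python3 p.py ".4565,.0501,.20;.4565,.0501,.088"
```

```text
t 0.1 pos [0.2816 0.5574 0.2216] open 0.087 F [ 1.1  0.6 -0.3] M [-0.02  0.03 -0.04] j [ 1.36  0.39  0.01 -0.   -1.19 -0.26]
toolx [-0.001 -0.002 -1.   ] tooly [-0.451 -0.893  0.002] toolz [-0.893  0.451 -0.   ]
twist to jaw||y deg -26.81
[0.4565 0.0501 0.2   ] tool mm [  22.4  507.2 -174.9]
[0.4565 0.0501 0.088 ] tool mm [ 1.12e+02 -2.00e-01 -1.00e-01]
```

{"op": "apply_moves", "data": {
  "rows": [
    {"jaw": 1, "twist": -0.0745},
    {"jaw": 1, "twist": -0.0745},
    {"jaw": 1, "twist": -0.0745},
    {"jaw": 1, "twist": -0.0745},
    {"jaw": 1, "dy": 0.037, "dz": -0.0125},
    {"jaw": 1, "dy": 0.037, "dz": -0.0125},
    {"jaw": 1, "dy": 0.037, "dz": -0.0125},
    {"jaw": 1, "dy": 0.037, "dz": -0.0125},
    {"jaw": 1, "dy": 0.037, "dz": -0.0125},
    {"jaw": 1, "dy": 0.037, "dz": -0.0125}
  ],
  "newtons": 10
}}

```text
schema error: expected keys jaw, dx, dy, dz, twist
```

{"op": "apply_moves", "data": {
  "rows": [
    {"jaw": 0.2, "dy": 0.0356, "dz": -0.0125},
    {"jaw": 0.2, "dy": 0.0356, "dz": -0.0125},
    {"jaw": 0.2, "dy": 0.0356, "dz": -0.0125},
    {"jaw": 0.2, "dy": 0.0356, "dz": -0.0125},
    {"jaw": 0.2, "dy": 0.0356, "dz": -0.0125},
    {"jaw": 0.2, "dy": 0.0356, "dz": -0.0125},
    {"jaw": 0.2, "dy": 0.0356, "dz": -0.0125},
    {"jaw": 0.2, "dy": 0.0356, "dz": -0.0125},
    {"jaw": 0.2, "dx": 0.011},
    {"jaw": 0.2, "dx": 0.011}
  ]
}}

```text
schema error: expected keys jaw, dx, dy, dz, twist
```

```bash
python3 p.py ".4565,.0501,.13;.4565,.0501,.088"; python3 - <<'E'
from h import *
c=snap('wrist','w1.png'); print(proj(c,[.4565,.0501,.115]),manip.read_state()['time'])
E
```

```text
t 0.1 pos [0.2816 0.5574 0.2216] open 0.087 F [ 1.1  0.6 -0.3] M [-0.02  0.03 -0.04] j [ 1.36  0.39  0.01 -0.   -1.19 -0.26]
toolx [-0.001 -0.002 -1.   ] tooly [-0.451 -0.893  0.002] toolz [-0.893  0.451 -0.   ]
twist to jaw||y deg -26.81
[0.4565 0.0501 0.13  ] tool mm [  92.4  507.1 -175. ]
[0.4565 0.0501 0.088 ] tool mm [42.  -0.1 -0. ]
[1084.87124526 -519.79542425] 0.15
```

View pics/w1.png

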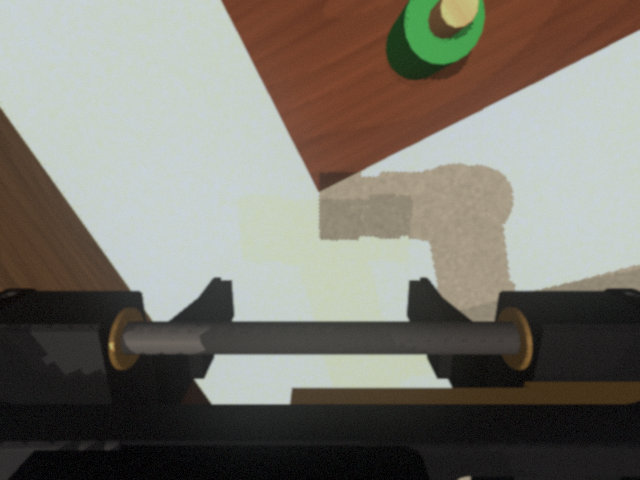

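All keys are required in every row, so nothing moved. The wrist picture shows only the start pose: fingers at about (220,300) and (420,300), and a green look-alike at (445,25). Resending with every key.

{"op": "apply_moves", "data": {
  "rows": [
    {"jaw": 1, "dx": 0, "dy": 0, "dz": 0, "twist": -0.0745},
    {"jaw": 1, "dx": 0, "dy": 0, "dz": 0, "twist": -0.0745},
    {"jaw": 1, "dx": 0, "dy": 0, "dz": 0, "twist": -0.0745},
    {"jaw": 1, "dx": 0, "dy": 0, "dz": 0, "twist": -0.0745},
    {"jaw": 1, "dx": 0, "dy": 0.037, "dz": -0.0125, "twist": 0},
    {"jaw": 1, "dx": 0, "dy": 0.037, "dz": -0.0125, "twist": 0},
    {"jaw": 1, "dx": 0, "dy": 0.037, "dz": -0.0125, "twist": 0},
    {"jaw": 1, "dx": 0, "dy": 0.037, "dz": -0.0125, "twist": 0},
    {"jaw": 1, "dx": 0, "dy": 0.037, "dz": -0.0125, "twist": 0},
    {"jaw": 1, "dx": 0, "dy": 0.037, "dz": -0.0125, "twist": 0}
  ],
  "newtons": 10
}}

```text
time: 0.98
ee_pos: [0.3569, 0.3339, 0.2224]
orientation: [0.873, 1.57, -2.268]
wrist_force: [0.5, 0.8, -0.3]
opening: 0.0872
```

{"op": "apply_moves", "data": {
  "rows": [
    {"jaw": 0.2, "dx": 0, "dy": 0.0356, "dz": -0.0125, "twist": 0},
    {"jaw": 0.2, "dx": 0, "dy": 0.0356, "dz": -0.0125, "twist": 0},
    {"jaw": 0.2, "dx": 0, "dy": 0.0356, "dz": -0.0125, "twist": 0},
    {"jaw": 0.2, "dx": 0, "dy": 0.0356, "dz": -0.0125, "twist": 0},
    {"jaw": 0.2, "dx": 0, "dy": 0.0356, "dz": -0.0125, "twist": 0},
    {"jaw": 0.2, "dx": 0, "dy": 0.0356, "dz": -0.0125, "twist": 0},
    {"jaw": 0.2, "dx": 0, "dy": 0.0356, "dz": -0.0125, "twist": 0},
    {"jaw": 0.2, "dx": 0, "dy": 0.0356, "dz": -0.0125, "twist": 0},
    {"jaw": 0.2, "dx": 0.011, "dy": 0, "dz": 0, "twist": 0},
    {"jaw": 0.2, "dx": 0.011, "dy": 0, "dz": 0, "twist": 0}
  ]
}}

```text
time: 1.82
ee_pos: [0.4575, 0.049, 0.2005]
orientation: [-2.64, 1.57, 0.497]
wrist_force: [-0.3, 0.4, -0.5]
opening: 0.0522
```

```bash
cat > wk.py <<'E'
import sys
from h import *
# knob position from wrist cam at z, near expected x,y
x,y,z=eval(sys.argv[1]); c=snap('wrist',sys.argv[2])
e=proj(c,[x,y,z]); print('expected px',e.round(1))
h=cv2.cvtColor(c['frame'],cv2.COLOR_RGB2HSV); m=((h[...,1]>70)&(h[...,0]>12)&(h[...,0]<40)&(h[...,2]>110)).astype('u1')
n,l,st,ce=cv2.connectedComponentsWithStats(m)
for i in range(1,n):
    if st[i,4]>200 : print(ce[i].round(1),st[i,2:5],ray(c,*ce[i],z).round(4))
E
python3 p.py ".4565,.0501,.13;.4565,.0501,.088"; python3 wk.py .4565,.0501,.115 w2.png
```

```text
t 1.82 pos [0.4575 0.049  0.2005] open 0.0522 F [-0.3  0.4 -0.5] M [-0.06 -0.   -0.02] j [ 0.46  0.12 -0.41 -0.   -1.04  1.1 ]
toolx [ 0.001  0.001 -1.   ] tooly [-0.005 -1.    -0.001] toolz [-1.     0.005 -0.001]
twist to jaw||y deg -0.26
[0.4565 0.0501 0.13  ] tool mm [70.5 -1.1  1.1]
[0.4565 0.0501 0.088 ] tool mm [42.  0.  0.]
expected px [318.7 247.8]
[ 48.  115.7] [  142   234 11223] [0.5489 0.2286 0.115 ]
[539.3   8.7] [ 63  24 986] [ 0.6094 -0.0859  0.115 ]
[114.   89.7] [ 96 147 652] [0.5646 0.1823 0.115 ]
[597.4  81.3] [ 80  83 824] [ 0.5682 -0.1303  0.115 ]
[583.2 201.6] [  81   82 3180] [ 0.4898 -0.137   0.115 ]
[316.1 245.9] [  35   41 1000] [0.458 0.052 0.115]
[451.4 339.6] [ 12  58 374] [ 0.3797 -0.0548  0.115 ]
[188.2 344.5] [ 10  52 278] [0.3762 0.1546 0.115 ]
```

{"op": "apply_moves", "data": {
  "rows": [
    {"jaw": 0.2, "dx": 0.035, "dy": -0.002, "dz": 0, "twist": 0},
    {"jaw": 0.2, "dx": 0.035, "dy": 0, "dz": 0, "twist": 0},
    {"jaw": 0.2, "dx": 0.025, "dy": 0, "dz": 0, "twist": 0},
    {"jaw": 0.2, "dx": 0.0165, "dy": 0, "dz": 0, "twist": 0},
    {"jaw": -0.8, "dx": 0, "dy": 0, "dz": 0, "twist": 0},
    {"jaw": -0.8, "dx": 0, "dy": 0, "dz": 0, "twist": 0},
    {"jaw": -0.8, "dx": 0, "dy": 0, "dz": 0, "twist": 0},
    {"jaw": -0.8, "dx": 0, "dy": 0, "dz": 0, "twist": 0},
    {"jaw": -0.8, "dx": 0, "dy": 0, "dz": 0, "twist": 0},
    {"jaw": -0.8, "dx": 0, "dy": 0, "dz": 0, "twist": 0}
  ],
  "newtons": 15
}}

```text
time: 2.7
ee_pos: [0.4572, 0.0532, 0.0898]
orientation: [-2.733, 1.569, 0.409]
wrist_force: [-0.3, -0.9, 0.6]
opening: 0.0255
```

```bash
python3 p.py ".457,.051,.14;.475,.17,.14;.475,.17,.0885"
```

```text
t 2.7 pos [0.4572 0.0532 0.0898] open 0.0255 F [-0.3 -0.9  0.6] M [-0.1  -0.07  0.01] j [ 0.47  0.26 -0.57  0.   -0.74  1.1 ]
toolx [ 0.001  0.001 -1.   ] tooly [ 0.    -1.    -0.001] toolz [-1.    -0.    -0.001]
twist to jaw||y deg 0.02
[0.457 0.051 0.14 ] tool mm [-50.2   2.2   0.2]
[0.475 0.17  0.14 ] tool mm [ 1.00e-01 -1.19e+02 -1.80e+01]
[0.475  0.17   0.0885] tool mm [51.5  0.   0.1]
```

{"op": "apply_moves", "data": {
  "rows": [
    {"jaw": -0.8, "dx": -0.02, "dy": 0, "dz": 0, "twist": 0},
    {"jaw": -0.8, "dx": -0.03, "dy": 0, "dz": 0, "twist": 0},
    {"jaw": -0.8, "dx": 0, "dy": -0.025, "dz": -0.004, "twist": 0},
    {"jaw": -0.8, "dx": 0, "dy": -0.033, "dz": -0.005, "twist": 0},
    {"jaw": -0.8, "dx": 0, "dy": -0.034, "dz": -0.005, "twist": 0},
    {"jaw": -0.8, "dx": 0, "dy": -0.025, "dz": -0.004, "twist": 0},
    {"jaw": -0.8, "dx": 0.02, "dy": 0, "dz": 0, "twist": 0},
    {"jaw": -0.8, "dx": 0.02, "dy": 0, "dz": 0, "twist": 0},
    {"jaw": -0.8, "dx": 0.009, "dy": 0, "dz": 0, "twist": 0},
    {"jaw": -0.8, "dx": 0, "dy": 0, "dz": 0, "twist": 0}
  ]
}}

```text
time: 3.53
ee_pos: [0.4739, 0.1695, 0.0887]
orientation: [0.637, 1.567, -2.504]
wrist_force: [-1.1, -0.6, -2.7]
opening: 0.0255
```

```bash
python3 p.py; python3 - <<'E'
from h import *
import numpy as np
# arc about edge (r=24 ahead, pivot height 108.5) : pivot rel. to upright
r,h=.027,.1085
a0=np.arctan2(h,r); L=np.hypot(h,r)
for th in range(0,91,9):
    a=a0+np.radians(th)   # angle from +x
    print(th,(L*np.cos(a)-r).round(4),(L*np.sin(a)-h).round(4))
E
```

```text
t 3.53 pos [0.4739 0.1695 0.0887] open 0.0255 F [-1.1 -0.6 -2.7] M [-0.11 -0.09  0.03] j [ 0.67  0.33 -0.46 -0.   -0.78  0.9 ]
toolx [-0.003 -0.002 -1.   ] tooly [ 0.001 -1.     0.002] toolz [-1.    -0.001  0.003]
twist to jaw||y deg 0.03
0 -0.0 0.0
9 -0.0173 0.0029
18 -0.0348 0.003
27 -0.0522 0.0004
36 -0.0689 -0.0049
45 -0.0846 -0.0127
54 -0.0989 -0.0229
63 -0.1114 -0.0352
72 -0.1218 -0.0493
81 -0.1299 -0.0649
90 -0.1355 -0.0815
```

{"op": "apply_moves", "data": {
  "rows": [
    {"jaw": -0.8, "dx": 0, "dy": 0, "dz": 0, "twist": 0},
    {"jaw": -0.8, "dx": 0, "dy": 0, "dz": 0, "twist": 0},
    {"jaw": -0.8, "dx": -0.002, "dy": 0, "dz": 0.017, "twist": 0},
    {"jaw": -0.8, "dx": 0, "dy": 0, "dz": 0.0175, "twist": 0},
    {"jaw": -0.8, "dx": 0.0025, "dy": 0, "dz": 0.0175, "twist": 0},
    {"jaw": -0.8, "dx": 0.0055, "dy": 0, "dz": 0.0165, "twist": 0},
    {"jaw": -0.8, "dx": 0.008, "dy": 0, "dz": 0.0155, "twist": 0},
    {"jaw": -0.8, "dx": 0.01, "dy": 0, "dz": 0.0145, "twist": 0},
    {"jaw": -0.8, "dx": 0, "dy": 0, "dz": 0, "twist": 0},
    {"jaw": -0.8, "dx": 0, "dy": 0, "dz": 0, "twist": 0}
  ],
  "newtons": 4
}}

```text
time: 4.37
ee_pos: [0.3829, 0.1709, 0.0782]
orientation: [3.007, 1.557, -0.124]
wrist_force: [-12.4, -18.6, 73.3]
opening: 0.0871
```

```bash
python3 p.py; python3 - <<'E'
from h import *
c=snap('scene','s2.png'); u=proj(c,[.45,.17,.05]).astype(int);print(u)
x=c['frame'][u[1]-70:u[1]+50,u[0]-80:u[0]+80]; cv2.imwrite('pics/s2c.png',cv2.resize(x,None,fx=4,fy=4,interpolation=2)[...,::-1])
E
```

```text
t 4.37 pos [0.3829 0.1709 0.0782] open 0.0871 F [-12.4 -18.6  73.3] M [-8.36  2.89 -0.68] j [ 0.82  0.21 -0.69  0.02 -0.66  0.75]
toolx [ 0.013 -0.002 -1.   ] tooly [ 0.01  -1.     0.002] toolz [-1.    -0.01  -0.013]
twist to jaw||y deg 0.6
[395 215]
```

View pics/s2c.png

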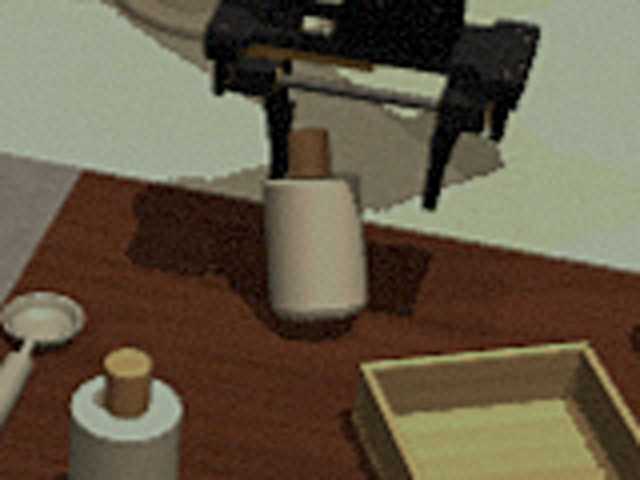

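The picture shows the canister leaning back about 20–30°. The fingers have been forced open, and the left one, at crop px (275,180), is pressing on it. I'll locate it before freeing it.

```bash
python3 - <<'E'
from h import *
c=load('s2.png')
o=lambda u,v:(315+u/4,145+v/4)
print('bottom front',ray(c,*o(316,318),0.003)[:2].round(3))
for z in (.09,.1,.11,.115): print('knob top',z,ray(c,*o(310,133),z)[:2].round(3))
for z in (.06,.07,.08,.085): print('body topL',z,ray(c,*o(266,182),z)[:2].round(3),'R',ray(c,*o(360,182),z)[:2].round(3))
for y in (-.05,.05): print('tips',((proj(c,[.3829,.1709+y,.078])-[315,145])*4).round(0))
for d in ([.3829,.1709,.115],[.36,.17,.078]): print(((proj(c,d)-[315,145])*4).round(0))
t=c=snap('top','t3.png'); u=proj(t,[.42,.17,.05]).astype(int)
x=t['frame'][u[1]-60:u[1]+60,u[0]-80:u[0]+80]; cv2.imwrite('pics/t3c.png',cv2.resize(x,None,fx=4,fy=4,interpolation=2)[...,::-1])
print(manip.read_state()['wrist_force'],manip.read_state()['opening'])
E
```

```text
bottom front [0.424 0.163]
knob top 0.09 [0.348 0.135]
knob top 0.1 [0.365 0.138]
knob top 0.11 [0.381 0.14 ]
knob top 0.115 [0.389 0.142]
body topL 0.06 [0.368 0.113] R [0.348 0.17 ]
body topL 0.07 [0.383 0.116] R [0.363 0.172]
body topL 0.08 [0.398 0.119] R [0.379 0.174]
body topL 0.085 [0.406 0.121] R [0.387 0.176]
tips [275. 173.]
tips [433. 202.]
[359. 136.]
[359. 168.]
[-16.42660346 -17.64170842  63.25686988] 0.08713945527865855
```

View pics/t3c.png

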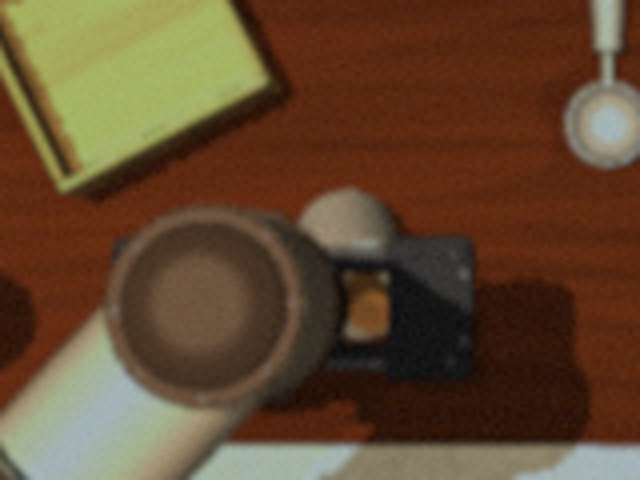

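The canister slid on the table instead of tipping: it is at about (0.40,0.15), leaning roughly 20°. The knob, at crop px (365,315), is under the gripper's −y half. I'll raise straight up so it rocks back upright.

{"op": "apply_moves", "data": {
  "rows": [
    {"jaw": 1, "dx": -0.006, "dy": 0, "dz": 0, "twist": 0},
    {"jaw": 1, "dx": -0.01, "dy": 0, "dz": 0, "twist": 0},
    {"jaw": 1, "dx": -0.015, "dy": 0, "dz": 0, "twist": 0},
    {"jaw": 1, "dx": -0.02, "dy": 0, "dz": 0, "twist": 0},
    {"jaw": 1, "dx": -0.02, "dy": 0, "dz": 0, "twist": 0},
    {"jaw": 1, "dx": -0.025, "dy": 0, "dz": 0, "twist": 0},
    {"jaw": 1, "dx": -0.02, "dy": 0, "dz": -0.02, "twist": 0},
    {"jaw": 1, "dx": 0, "dy": 0, "dz": -0.02, "twist": 0},
    {"jaw": 1, "dx": 0, "dy": 0, "dz": 0, "twist": 0},
    {"jaw": 1, "dx": 0, "dy": 0, "dz": 0, "twist": 0}
  ],
  "newtons": 10
}}

```text
time: 5.3
ee_pos: [0.417, 0.17, 0.1829]
orientation: [-2.298, 1.569, 0.842]
wrist_force: [-0.4, 0.6, -0.8]
opening: 0.0869
```

```bash
python3 p.py; python3 wk.py .40,.15,.115 w4.png;  python3 - <<'E'
from h import *
c=snap('scene','s4.png'); u=proj(c,[.40,.15,.05]).astype(int);print(u)
a=c['frame'][u[1]-60:u[1]+60,u[0]-80:u[0]+80]; w=cv2.imread('pics/w4.png')[...,::-1]
cv2.imwrite('pics/m4.png',np.hstack([cv2.resize(a,(400,300)),cv2.resize(w,(400,300))])[...,::-1])
E
```

```text
t 5.3 pos [0.417  0.17   0.1829] open 0.0869 F [-0.4  0.6 -0.8] M [-0.04  0.11  0.02] j [ 0.75  0.12 -0.46 -0.   -0.99  0.82]
toolx [ 0.001  0.001 -1.   ] tooly [-0.002 -1.    -0.001] toolz [-1.     0.002 -0.001]
twist to jaw||y deg -0.09
expected px [349.  277.2]
[146.   71.1] [  258   194 15011] [0.5319 0.2736 0.115 ]
[525.7 341.6] [ 18  59 464] [0.3488 0.0185 0.115 ]
[113.6 342. ] [ 14  56 295] [0.3488 0.3229 0.115 ]
[392 203]
```

View pics/m4.png

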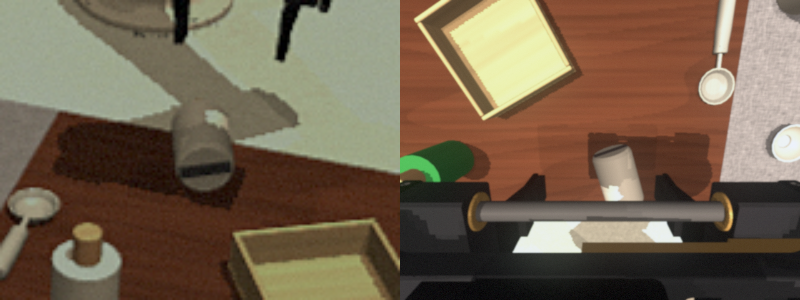

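The canister finished lying on its side with its knob towards −x. The scene half of the picture shows its underside at (205,168) with a dark straight **bar**, so this one goes to the return box. That leaves two rings to confirm. I'll back off a little to measure how it lies, then take it by the knob across its axis.

{"op": "apply_moves", "data": {
  "rows": [
    {"jaw": 1, "dx": -0.02, "dy": 0, "dz": 0.012, "twist": 0},
    {"jaw": 1, "dx": -0.02, "dy": 0, "dz": 0.012, "twist": 0},
    {"jaw": 1, "dx": -0.02, "dy": 0, "dz": 0.012, "twist": 0},
    {"jaw": 1, "dx": -0.02, "dy": 0, "dz": 0.012, "twist": 0},
    {"jaw": 1, "dx": 0, "dy": 0, "dz": 0.012, "twist": 0},
    {"jaw": 1, "dx": 0, "dy": 0, "dz": 0, "twist": 0},
    {"jaw": 0.2, "dx": 0, "dy": 0, "dz": 0, "twist": 0},
    {"jaw": 0.2, "dx": 0, "dy": 0, "dz": 0, "twist": 0},
    {"jaw": 0.2, "dx": 0, "dy": 0, "dz": 0, "twist": 0},
    {"jaw": 0.2, "dx": 0, "dy": 0, "dz": 0, "twist": 0}
  ]
}}

```text
time: 6.23
ee_pos: [0.3565, 0.1699, 0.2612]
orientation: [0.85, 1.569, -2.291]
wrist_force: [0.4, 0.2, -0.6]
opening: 0.0682
```

```bash
python3 p.py; python3 - <<'E'
from h import *
c=snap('wrist','w5.png'); t=snap('top','t5.png')
for p in([.36,.15,.03],[.44,.16,.03]): print(proj(c,p).round(0))
u=proj(t,[.40,.15,.03]).astype(int); a=t['frame'][u[1]-45:u[1]+45,u[0]-60:u[0]+60]; print(u)
w=c['frame'][140:440,150:550]
cv2.imwrite('pics/m5.png',np.hstack([cv2.resize(w,(400,300)),cv2.resize(a,(400,300))])[...,::-1])
E
```

```text
t 6.23 pos [0.3565 0.1699 0.2612] open 0.0682 F [ 0.4  0.2 -0.6] M [-0.   -0.03  0.02] j [ 0.86 -0.05 -0.43 -0.   -1.19  0.71]
toolx [-0.001 -0.002 -1.   ] tooly [-0.    -1.     0.002] toolz [-1.     0.     0.001]
twist to jaw||y deg -0.01
[337. 205.]
[329. 130.]
[267 314]
```

View pics/m5.png

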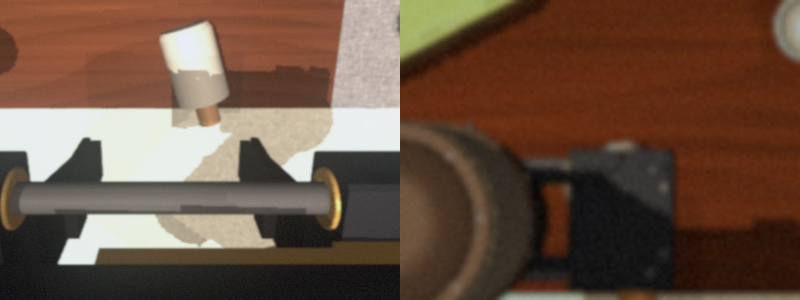

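The left half shows the canister lying with its underside at (187,29) and its knob from (205,107) to (210,122) in the crop. I'll turn those into an axis.

```bash
python3 - <<'E'
from h import *
c=load('w5.png'); o=np.array([150,140])
b=ray(c,*(o+[186,30]),.03); m=ray(c,*(o+[204,101]),.03); k0=ray(c,*(o+[205.5,108]),.03); k1=ray(c,*(o+[209.5,122]),.03)
print(b.round(4),m.round(4),k0.round(4),k1.round(4)); print(np.linalg.norm(m-b),np.linalg.norm(k1-b))
d=(k1-b)/np.linalg.norm(k1-b); print('dir',d,np.degrees(np.arctan2(d[1],d[0])),'grip',k1-.009*d)
E
```

```text
[0.3982 0.152  0.03  ] [0.3174 0.1302 0.03  ] [0.3089 0.1282 0.03  ] [0.2916 0.123  0.03  ]
0.08377405615940564 0.11053030643031908
dir [-0.96500157 -0.26224411  0.        ] -164.7967383734136 grip [0.30025957 0.12538885 0.03      ]
```

The measured lengths fit: 84 mm for the body and 110 mm overall. The knob is at a radius of 0.325 m, too close for the arm, so I'll first take the lying body near (0.340,0.136), across its axis, and carry it outward.

{"op": "apply_moves", "data": {
  "rows": [
    {"jaw": 1, "dx": 0, "dy": 0, "dz": 0, "twist": -0.0565},
    {"jaw": 1, "dx": 0, "dy": 0, "dz": 0, "twist": -0.0565},
    {"jaw": 1, "dx": 0, "dy": 0, "dz": 0, "twist": -0.0565},
    {"jaw": 1, "dx": 0.01, "dy": 0.0285, "dz": 0.025, "twist": 0},
    {"jaw": 1, "dx": 0.035, "dy": 0, "dz": 0, "twist": 0},
    {"jaw": 1, "dx": 0.035, "dy": 0, "dz": 0, "twist": 0},
    {"jaw": 1, "dx": 0.035, "dy": 0, "dz": 0, "twist": 0},
    {"jaw": 1, "dx": 0.03, "dy": 0, "dz": 0, "twist": 0},
    {"jaw": 1, "dx": 0.02, "dy": 0, "dz": 0, "twist": 0},
    {"jaw": 1, "dx": 0.005, "dy": 0, "dz": 0, "twist": 0}
  ]
}}

```text
time: 7.17
ee_pos: [0.338, 0.134, 0.0891]
orientation: [0.502, 1.563, -2.374]
wrist_force: [0.2, -0.3, 0.5]
opening: 0.0872
```

```bash
python3 p.py; python3 - <<'E'
from h import *
c=snap('wrist','w6.png');s=snap('scene','s6.png')
print(proj(c,[.398,.152,.03]),proj(c,[.344,.137,.03]))
E
```

```text
t 7.17 pos [0.338  0.134  0.0891] open 0.0872 F [ 0.2 -0.3  0.5] M [-0.03  0.   -0.02] j [ 0.83  0.11 -0.77 -0.   -0.69  1.  ]
toolx [-0.006 -0.006 -1.   ] tooly [ 0.262 -0.965  0.004] toolz [-0.965 -0.262  0.007]
twist to jaw||y deg 15.21
[317.09873207 160.79749251] [317.7771729  248.17686857]
```

{"op": "apply_moves", "data": {
  "rows": [
    {"jaw": 1, "dx": 0.03, "dy": 0, "dz": 0, "twist": 0},
    {"jaw": 1, "dx": 0.03, "dy": 0, "dz": 0, "twist": 0},
    {"jaw": 1, "dx": 0.017, "dy": 0, "dz": 0, "twist": 0},
    {"jaw": 1, "dx": 0, "dy": 0, "dz": 0, "twist": 0},
    {"jaw": 0, "dx": 0, "dy": 0, "dz": 0, "twist": 0},
    {"jaw": 0, "dx": 0, "dy": 0, "dz": 0, "twist": 0},
    {"jaw": 0, "dx": 0, "dy": 0, "dz": 0, "twist": 0},
    {"jaw": 0, "dx": 0, "dy": 0, "dz": 0, "twist": 0},
    {"jaw": 0, "dx": 0, "dy": 0, "dz": 0, "twist": 0},
    {"jaw": 0, "dx": 0, "dy": 0, "dz": 0, "twist": 0}
  ],
  "newtons": 30
}}

```text
time: 8.1
ee_pos: [0.3403, 0.1366, 0.0159]
orientation: [-2.624, 1.569, 0.784]
wrist_force: [-0.7, 0.6, 7.8]
opening: 0.0588
```

```bash
python3 p.py
```

```text
t 8.1 pos [0.3403 0.1366 0.0159] open 0.0588 F [-0.7  0.6  7.8] M [ 0.11  0.45 -0.05] j [ 0.83  0.27 -0.86  0.   -0.43  1.  ]
toolx [ 0.002  0.002 -1.   ] tooly [ 0.264 -0.965 -0.001] toolz [-0.965 -0.264 -0.002]
twist to jaw||y deg 15.29
```

{"op": "apply_moves", "data": {
  "rows": [
    {"jaw": 0, "dx": -0.025, "dy": 0, "dz": 0, "twist": 0},
    {"jaw": 0, "dx": -0.025, "dy": 0, "dz": 0, "twist": 0},
    {"jaw": 0, "dx": 0, "dy": 0.0145, "dz": -0.0245, "twist": 0},
    {"jaw": 0, "dx": 0, "dy": 0.0145, "dz": -0.0245, "twist": 0},
    {"jaw": 0, "dx": 0, "dy": 0.0145, "dz": -0.0245, "twist": 0},
    {"jaw": 0, "dx": 0, "dy": 0.0145, "dz": -0.0245, "twist": 0},
    {"jaw": 0, "dx": 0, "dy": 0, "dz": 0, "twist": 0},
    {"jaw": 0, "dx": 0, "dy": 0, "dz": 0, "twist": 0},
    {"jaw": 0, "dx": 0, "dy": 0, "dz": 0, "twist": 0},
    {"jaw": 0, "dx": 0, "dy": 0, "dz": 0, "twist": 0}
  ]
}}

```text
time: 8.93
ee_pos: [0.4482, 0.1055, 0.0647]
orientation: [0.156, 1.569, -2.719]
wrist_force: [-0.6, 0.2, -2.5]
opening: 0.0588
```

```bash
python3 p.py; python3 - <<'E'
from h import *
c=snap('wrist','w7.png');s=snap('scene','s7.png')
u=proj(s,[.46,.107,.07]).astype(int); a=s['frame'][u[1]-60:u[1]+60,u[0]-80:u[0]+80]
cv2.imwrite('pics/m7.png',np.hstack([cv2.resize(a,(400,300)),cv2.resize(c['frame'],(400,300))])[...,::-1])
E
```

```text
t 8.93 pos [0.4482 0.1055 0.0647] open 0.0588 F [-0.6  0.2 -2.5] M [-0.06 -0.   -0.  ] j [ 0.59  0.3  -0.59 -0.   -0.68  1.25]
toolx [-0.002 -0.001 -1.   ] tooly [ 0.264 -0.965  0.   ] toolz [-0.965 -0.264  0.002]
twist to jaw||y deg 15.28
```

View pics/m7.png

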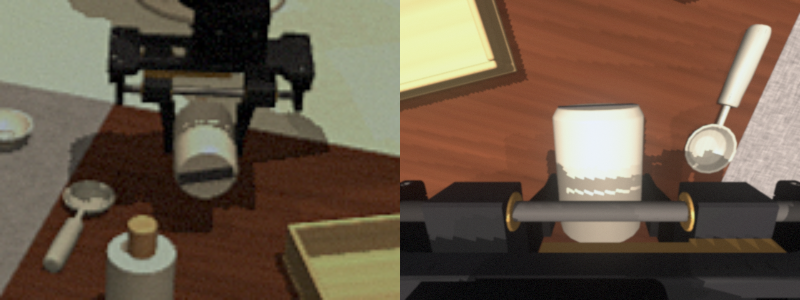

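The canister is held level in the air, with the bar clearly visible on its underside at (205,177). I set it down on its side, slide the open jaws back to the knob (local height about 106 mm) and grip there.

{"op": "apply_moves", "data": {
  "rows": [
    {"jaw": 0, "dx": 0.025, "dy": 0, "dz": 0, "twist": 0},
    {"jaw": 0, "dx": 0.0235, "dy": 0, "dz": 0, "twist": 0},
    {"jaw": 0, "dx": 0, "dy": 0, "dz": 0, "twist": 0},
    {"jaw": 0.9, "dx": 0, "dy": 0, "dz": 0, "twist": 0},
    {"jaw": 0.9, "dx": 0, "dy": 0, "dz": 0, "twist": 0},
    {"jaw": 0.9, "dx": 0, "dy": 0, "dz": 0, "twist": 0},
    {"jaw": 0.9, "dx": 0, "dy": 0, "dz": 0.012, "twist": 0},
    {"jaw": 0.9, "dx": 0, "dy": 0, "dz": 0.018, "twist": 0},
    {"jaw": 0.9, "dx": 0, "dy": 0, "dz": 0.0165, "twist": 0},
    {"jaw": 0.9, "dx": 0, "dy": 0, "dz": 0, "twist": 0}
  ]
}}

```text
time: 9.87
ee_pos: [0.4016, 0.092, 0.0172]
orientation: [0.064, 1.568, -2.811]
wrist_force: [-0.7, -0.7, 0.0]
opening: 0.0823
```

{"op": "apply_moves", "data": {
  "rows": [
    {"jaw": -0.8, "dx": 0, "dy": 0, "dz": 0, "twist": 0},
    {"jaw": -0.8, "dx": 0, "dy": 0, "dz": 0, "twist": 0},
    {"jaw": -0.8, "dx": 0, "dy": 0, "dz": 0, "twist": 0},
    {"jaw": -0.8, "dx": 0, "dy": 0, "dz": 0, "twist": 0},
    {"jaw": -0.8, "dx": 0, "dy": 0, "dz": 0, "twist": 0},
    {"jaw": -0.8, "dx": 0, "dy": 0, "dz": 0, "twist": 0},
    {"jaw": -0.8, "dx": 0, "dy": 0, "dz": 0, "twist": 0},
    {"jaw": -0.8, "dx": 0, "dy": 0, "dz": 0, "twist": 0},
    {"jaw": -0.8, "dx": 0, "dy": 0, "dz": 0, "twist": 0},
    {"jaw": -0.8, "dx": 0, "dy": 0, "dz": 0, "twist": 0}
  ],
  "newtons": 15
}}

```text
time: 10.7
ee_pos: [0.4048, 0.0936, 0.0165]
orientation: [0.533, 1.571, -2.342]
wrist_force: [0.3, 0.3, -0.7]
opening: 0.0255
```

```bash
python3 p.py
```

```text
t 10.7 pos [0.4048 0.0936 0.0165] open 0.0255 F [ 0.3  0.3 -0.7] M [-0.07 -0.1   0.07] j [ 0.62  0.33 -0.75  0.   -0.49  1.22]
toolx [-0. -0. -1.] tooly [ 0.263 -0.965  0.   ] toolz [-0.965 -0.263  0.   ]
twist to jaw||y deg 15.28
```

Knob gripped. I'll lift with a light 6 N grip so the canister swings upright under its own weight.

{"op": "apply_moves", "data": {
  "rows": [
    {"jaw": -0.8, "dx": 0, "dy": 0, "dz": 0, "twist": 0},
    {"jaw": -0.8, "dx": -0.01, "dy": 0, "dz": 0, "twist": 0},
    {"jaw": -0.8, "dx": -0.015, "dy": 0, "dz": 0, "twist": 0},
    {"jaw": -0.8, "dx": -0.015, "dy": 0, "dz": 0, "twist": 0},
    {"jaw": -0.8, "dx": -0.015, "dy": 0, "dz": 0, "twist": 0},
    {"jaw": -0.8, "dx": -0.015, "dy": 0, "dz": 0, "twist": 0},
    {"jaw": -0.8, "dx": -0.015, "dy": 0, "dz": 0, "twist": 0},
    {"jaw": -0.8, "dx": -0.015, "dy": 0, "dz": 0, "twist": 0},
    {"jaw": -0.8, "dx": -0.015, "dy": 0, "dz": 0, "twist": 0},
    {"jaw": -0.8, "dx": -0.01, "dy": 0, "dz": 0, "twist": 0}
  ],
  "newtons": 6
}}

```text
time: 11.53
ee_pos: [0.4046, 0.0936, 0.1425]
orientation: [-2.562, 1.57, 0.846]
wrist_force: [0.8, -0.5, -2.0]
opening: 0.0263
```

```bash
cat > tilt.py <<'E'
import sys
from h import *
# canister body mask in scene near gripper: long axis direction of the white blob vs projection of vertical
f=sys.argv[1]; s=snap('scene',f); p=manip.read_state()['ee_pos']
e=proj(s,p-[0,0,.045]); a=s['frame'].astype(int); h=cv2.cvtColor(s['frame'],cv2.COLOR_RGB2HSV)
m=((h[...,1]<70)&(h[...,2]>70)).astype('u1'); R=36; x0,y0=(e-R).astype(int); sub=m[y0:y0+2*R,x0:x0+2*R]
n,l,st,ce=cv2.connectedComponentsWithStats(sub)
if n>1:
    i=1+np.argmax(st[1:,4]); print('body area',st[i,4],'centroid',(ce[i]+[x0,y0]).round(1),'exp',e.round(1),'box',st[i,:4])
    for r in range(0,2*R,4):
        q=np.where(l[r]==i)[0]
        if len(q): print(r+y0,q[0]+x0,q[-1]+x0,end=' | ')
print('\nupright px: pivot',proj(s,p).round(1),'base centre',proj(s,p-[0,0,.0985]).round(1))
w=manip.read_camera('wrist'); cv2.imwrite('pics/w_'+f,w['frame'][...,::-1])
b=s['frame'][y0-20:y0+2*R+20,x0-38:x0+2*R+38]
cv2.imwrite('pics/m_'+f,np.hstack([cv2.resize(b,(400,300)),cv2.resize(w['frame'],(400,300))])[...,::-1])
E
python3 p.py; python3 tilt.py s8.png
```

```text
t 11.53 pos [0.4046 0.0936 0.1425] open 0.0263 F [ 0.8 -0.5 -2. ] M [-0.02 -0.11  0.  ] j [ 0.62  0.11 -0.59 -0.   -0.87  1.22]
toolx [ 0.     0.001 -1.   ] tooly [ 0.263 -0.965 -0.   ] toolz [-0.965 -0.263 -0.001]
twist to jaw||y deg 15.27
body area 2725 centroid [372.3 174.7] exp [371.5 183.7] box [ 0  0 72 60]
147 335 406 | 151 335 406 | 155 335 406 | 159 335 406 | 163 335 406 | 167 335 406 | 171 335 406 | 175 335 406 | 179 335 406 | 183 335 406 | 187 335 405 | 191 362 406 | 195 361 406 | 199 360 406 | 203 362 378 | 
upright px: pivot [372.7 168. ] base centre [370.2 201.7]
```

View pics/m_s8.png

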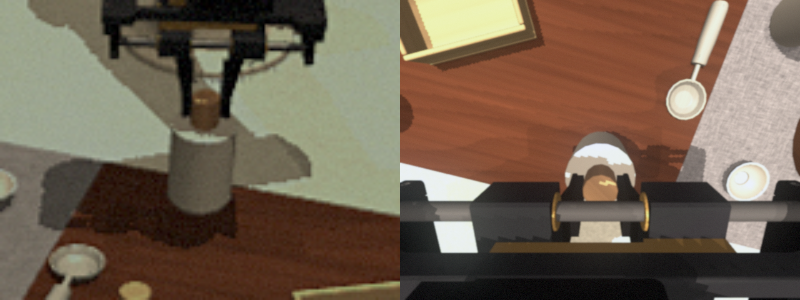

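The canister is now hanging almost upright with a small residual tilt, its base at about (200,205) in the left half. I carry it over the box with a 4 N grip so it settles further.

{"op": "apply_moves", "data": {
  "rows": [
    {"jaw": -0.8, "dx": -0.022, "dy": 0, "dz": 0, "twist": 0},
    {"jaw": -0.8, "dx": 0, "dy": -0.018, "dz": -0.018, "twist": 0},
    {"jaw": -0.8, "dx": 0, "dy": -0.0235, "dz": -0.0235, "twist": 0},
    {"jaw": -0.8, "dx": 0, "dy": -0.0235, "dz": -0.0235, "twist": 0},
    {"jaw": -0.8, "dx": 0, "dy": -0.0235, "dz": -0.0235, "twist": 0},
    {"jaw": -0.8, "dx": 0, "dy": -0.0235, "dz": -0.0235, "twist": 0},
    {"jaw": -0.8, "dx": 0, "dy": -0.0235, "dz": -0.0235, "twist": 0},
    {"jaw": -0.8, "dx": 0, "dy": -0.02, "dz": -0.02, "twist": 0},
    {"jaw": -0.8, "dx": 0, "dy": 0, "dz": 0, "twist": 0},
    {"jaw": -0.8, "dx": 0, "dy": 0, "dz": 0, "twist": 0}
  ],
  "newtons": 4
}}

```text
time: 12.47
ee_pos: [0.5134, 0.2852, 0.161]
orientation: [0.366, 1.567, -2.508]
wrist_force: [0.3, -0.3, -2.1]
opening: 0.0257
```

```bash
python3 p.py; python3 - <<'E'
from h import *
s=snap('scene','s9.png');p=manip.read_state()['ee_pos']
print(proj(s,p),proj(s,p-[0,0,.0925]))
h=cv2.cvtColor(s['frame'],cv2.COLOR_RGB2HSV);u,v=proj(s,p-[0,0,.05]).astype(int)
for r in range(v-24,v+44,4): print(r,''.join('W' if h[r,c,1]<60 and h[r,c,2]>90 else '.' for c in range(u-36,u+36)))
E
```

```text
t 12.47 pos [0.5134 0.2852 0.161 ] open 0.0257 F [ 0.3 -0.3 -2.1] M [-0.17 -0.07 -0.07] j [ 0.78  0.37 -0.17 -0.   -1.03  1.06]
toolx [-0.003 -0.002 -1.   ] tooly [ 0.264 -0.965  0.001] toolz [-0.965 -0.264  0.004]
twist to jaw||y deg 15.31
[445.31522741 199.43905642] [439.64209098 233.24369615]
194 W..............W........WWWWWW......................WWWWWWWWWWWWWWWWWWWW
198 ..WW...WWW.....WW...W..W.W.........................WWWWWWWWWWWWWWWWWWWWW
202 ...............WW..WWWW..WW........................WWWWWWWWWWWWWWWWWWWWW
206 ...........................W..W.W..................WWWWWWWWWWWWWWWWWWWWW
210 .............................WWWWWWWWWWWWWWWWWWWWWWWW....WWWWWWWWWWWWWWW
214 ...................................................W....................
218 ..............................................W.........................
222 ...............................W................W.......................
226 ...................................W.W..................................
230 ............................W..W........................................
234 ..................................W.....................................
238 ..................................W.....W.W.............................
242 ........................................................................
246 ........................................................................
250 ........................................................................
254 ........................................................................
258 ........................................................................
```

{"op": "apply_moves", "data": {
  "rows": [
    {"jaw": -0.8, "dx": 0.02, "dy": 0, "dz": 0, "twist": 0},
    {"jaw": -0.8, "dx": 0.02, "dy": 0, "dz": 0, "twist": 0},
    {"jaw": -0.8, "dx": 0.01, "dy": 0, "dz": 0, "twist": 0},
    {"jaw": -0.8, "dx": 0.005, "dy": 0, "dz": 0, "twist": 0},
    {"jaw": -0.8, "dx": 0.004, "dy": 0, "dz": 0, "twist": 0},
    {"jaw": -0.8, "dx": 0.002, "dy": 0, "dz": 0, "twist": 0},
    {"jaw": -0.8, "dx": 0.002, "dy": 0, "dz": 0, "twist": 0},
    {"jaw": -0.8, "dx": 0.001, "dy": 0, "dz": 0, "twist": 0},
    {"jaw": -0.8, "dx": 0, "dy": 0, "dz": 0, "twist": 0},
    {"jaw": -0.8, "dx": 0, "dy": 0, "dz": 0, "twist": 0}
  ]
}}

```text
time: 13.35
ee_pos: [0.5155, 0.285, 0.1021]
orientation: [-2.96, 1.566, 0.448]
wrist_force: [1.3, -2.0, 6.3]
opening: 0.0257
```

```bash
python3 p.py; python3 tilt.py s10.png
```

```text
t 13.35 pos [0.5155 0.285  0.1021] open 0.0257 F [ 1.3 -2.   6.3] M [-0.67 -0.41 -0.01] j [ 0.78  0.43 -0.25  0.   -0.89  1.06]
toolx [ 0.004  0.002 -1.   ] tooly [ 0.264 -0.965 -0.001] toolz [-0.965 -0.264 -0.005]
twist to jaw||y deg 15.31
body area 750 centroid [438.8 243.8] exp [439.2 238.1] box [22 21 30 41]
226 428 452 | 230 429 453 | 234 428 453 | 238 428 452 | 242 428 451 | 246 427 450 | 250 425 449 | 254 426 448 | 258 427 447 | 262 432 442 | 
upright px: pivot [441.9 222.2] base centre [436.1 256.2]
```

View pics/m_s10.png

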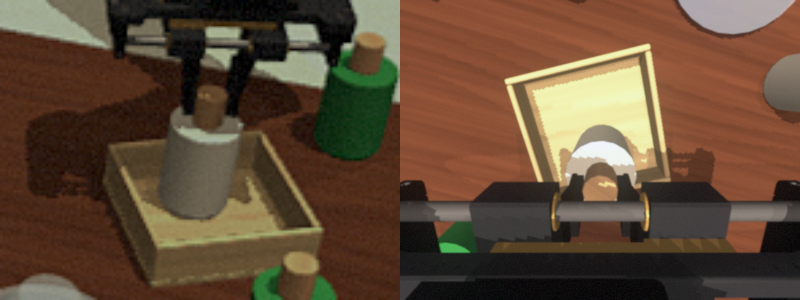

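The canister is in the box, standing on the floor of it (left half, base at (195,205)) with a slight lean. I ease the knob 8 mm towards its base, open gently and go up.

{"op": "apply_moves", "data": {
  "rows": [
    {"jaw": -0.8, "dx": 0, "dy": 0, "dz": -0.003, "twist": 0},
    {"jaw": -0.8, "dx": 0, "dy": 0, "dz": -0.003, "twist": 0},
    {"jaw": -0.8, "dx": 0, "dy": 0, "dz": -0.002, "twist": 0},
    {"jaw": -0.8, "dx": 0, "dy": 0, "dz": 0, "twist": 0},
    {"jaw": -0.2, "dx": 0, "dy": 0, "dz": 0, "twist": 0},
    {"jaw": 0.1, "dx": 0, "dy": 0, "dz": 0, "twist": 0},
    {"jaw": 0.1, "dx": 0, "dy": 0, "dz": 0, "twist": 0},
    {"jaw": 0.1, "dx": 0, "dy": 0, "dz": 0, "twist": 0},
    {"jaw": 0.1, "dx": -0.025, "dy": 0, "dz": 0, "twist": 0},
    {"jaw": 0.1, "dx": -0.035, "dy": 0, "dz": 0, "twist": 0}
  ]
}}

```text
time: 14.28
ee_pos: [0.5193, 0.2852, 0.1563]
orientation: [0.386, 1.561, -2.489]
wrist_force: [1.4, 1.5, -0.1]
opening: 0.0472
```

```bash
python3 p.py ".6485,.1007,.20"; python3 - <<'E'
from h import *
s=snap('scene','s11.png'); t=snap('top','t11.png')
def knob(c,e,R=22,z=.115):
    u,v=e.astype(int); h=cv2.cvtColor(c['frame'][v-R:v+R,u-R:u+R],cv2.COLOR_RGB2HSV)
    m=((h[...,1]>90)&(h[...,0]<25)&(h[...,2]>80)).astype('u1'); n,l,st,ce=cv2.connectedComponentsWithStats(m)
    for i in range(1,n):
        if st[i,4]>15: print(st[i,4],(ce[i]+[u-R,v-R]).round(1),ray(c,*(ce[i]+[u-R,v-R]),z).round(4))
for nme,p,z in (('bar',[.524,.287,.12],.12),('A',[.6485,.1007,.113],.113),('B',[.614,-.0924,.113],.113)):
    print(nme,'scene'); knob(s,proj(s,p),z=z); print(' top'); knob(t,proj(t,p),14,z)
E
```

```text
t 14.28 pos [0.5193 0.2852 0.1563] open 0.0472 F [ 1.4  1.5 -0.1] M [ 0.07 -0.12 -0.05] j [ 0.77  0.39 -0.16 -0.   -1.03  1.06]
toolx [-0.007 -0.006 -1.   ] tooly [ 0.263 -0.965  0.004] toolz [-0.965 -0.263  0.009]
twist to jaw||y deg 15.24
[0.6485 0.1007 0.2   ] tool mm [ -43.6  184.7 -128.8]
bar scene
113 [441.5 221. ] [0.5369 0.2854 0.12  ]
16 [461.8 227.1] [0.545  0.3303 0.12  ]
75 [458.  233.8] [0.5722 0.3261 0.12  ]
16 [422.6 235.2] [0.6023 0.2558 0.12  ]
 top
A scene
244 [353.3 222.5] [0.5971 0.1016 0.113 ]
169 [347.  239.3] [0.6602 0.1056 0.113 ]
 top
223 [283.5 198.1] [0.6655 0.1091 0.113 ]
B scene
361 [261.7 208.3] [ 0.6135 -0.1113  0.113 ]
 top
```

The box canister's knob sits at about (0.52,0.285), standing. Next is canister A at (0.65,0.10). I turn the jaws parallel to the box's far wall on the way, because I'll tip it over that wall's top edge so it doesn't depend on friction.

{"op": "apply_moves", "data": {
  "rows": [
    {"jaw": 0.1, "dx": -0.022, "dy": 0, "dz": 0, "twist": -0.0715},
    {"jaw": 0.1, "dx": -0.022, "dy": 0, "dz": 0, "twist": -0.0715},
    {"jaw": 0.1, "dx": 0, "dy": 0.037, "dz": -0.0045, "twist": 0},
    {"jaw": 0.1, "dx": 0, "dy": 0.0375, "dz": -0.0045, "twist": 0},
    {"jaw": 0.1, "dx": 0, "dy": 0.0375, "dz": -0.0045, "twist": 0},
    {"jaw": 0.1, "dx": 0, "dy": 0.0375, "dz": -0.0045, "twist": 0},
    {"jaw": 0.1, "dx": 0, "dy": 0.0375, "dz": -0.0045, "twist": 0},
    {"jaw": 0.1, "dx": 0, "dy": 0.037, "dz": -0.0045, "twist": 0},
    {"jaw": 0.1, "dx": 0, "dy": 0, "dz": 0, "twist": 0},
    {"jaw": 0.1, "dx": 0, "dy": 0, "dz": 0, "twist": 0}
  ]
}}

```text
time: 15.22
ee_pos: [0.6515, 0.1001, 0.2024]
orientation: [-0.382, 1.569, -3.036]
wrist_force: [0.2, -0.5, -0.1]
opening: 0.0478
```

```bash
python3 p.py; python3 wk.py .6485,.1007,.115 w12.png; python3 - <<'E'
from h import *
t=snap('top','t12.png')
h=cv2.cvtColor(t['frame'],cv2.COLOR_RGB2HSV); m=cv2.inRange(h[205:300,160:255],(20,60,90),(40,255,255)); c=max(cv2.findContours(m,0,2)[0],key=cv2.contourArea)
b=cv2.boxPoints(cv2.minAreaRect(c))+[160,205]; q=np.array([ray(t,*x,.045) for x in b]); print('basket',q.round(3).tolist())
m=cv2.inRange(h[170:215,150:200],(45,120,40),(80,255,255)); M=cv2.moments(m); u=(M['m10']/M['m00']+150,M['m01']/M['m00']+170); print('green2',u,ray(t,*u,.06))
E
```

```text
t 15.22 pos [0.6515 0.1001 0.2024] open 0.0478 F [ 0.2 -0.5 -0.1] M [-0.05 -0.01  0.02] j [ 0.4   0.46  0.07 -0.   -1.19  1.66]
toolx [-0.001 -0.    -1.   ] tooly [ 0.468 -0.883 -0.   ] toolz [-0.883 -0.468  0.001]
twist to jaw||y deg 27.94
expected px [317.5 248.4]
[625.5 128.9] [  40   81 1210] [ 0.8202 -0.0431  0.115 ]
[ 96.6 199.4] [  176   151 11789] [0.6074 0.2564 0.115 ]
[557.4 186. ] [ 33  36 365] [ 0.7682 -0.0269  0.115 ]
[527.8 192. ] [ 31  27 244] [ 0.7551 -0.0111  0.115 ]
[ 17.  262.7] [  55   90 1262] [0.5333 0.2941 0.115 ]
[316.4 244.1] [  36   40 1086] [0.6511 0.1029 0.115 ]
[441.5 342.2] [ 12  59 377] [ 0.6253 -0.0241  0.115 ]
[198.3 342. ] [ 10  57 286] [0.5341 0.1484 0.115 ]
basket [[0.628, 0.295, 0.045], [0.642, 0.263, 0.045], [0.512, 0.204, 0.045], [0.499, 0.234, 0.045]]Traceback (most recent call last):
  File "<stdin>", line 5, in <module>
ZeroDivisionError: float division by zero
```

{"op": "apply_moves", "data": {
  "rows": [
    {"jaw": 0.1, "dx": 0.035, "dy": -0.0015, "dz": 0, "twist": 0},
    {"jaw": 0.1, "dx": 0.035, "dy": 0, "dz": 0, "twist": 0},
    {"jaw": 0.1, "dx": 0.022, "dy": 0, "dz": 0, "twist": 0},
    {"jaw": 0.1, "dx": 0.012, "dy": 0, "dz": 0, "twist": 0},
    {"jaw": 0.1, "dx": 0, "dy": 0, "dz": 0, "twist": 0},
    {"jaw": -0.8, "dx": 0, "dy": 0, "dz": 0, "twist": 0},
    {"jaw": -0.8, "dx": 0, "dy": 0, "dz": 0, "twist": 0},
    {"jaw": -0.8, "dx": 0, "dy": 0, "dz": 0, "twist": 0},
    {"jaw": -0.8, "dx": 0, "dy": 0, "dz": 0, "twist": 0},
    {"jaw": -0.8, "dx": 0, "dy": 0, "dz": 0, "twist": 0}
  ],
  "newtons": 15
}}

```text
time: 16.15
ee_pos: [0.6511, 0.1034, 0.1012]
orientation: [2.881, 1.568, 0.231]
wrist_force: [0.2, 0.3, 2.0]
opening: 0.0253
```

```bash
python3 p.py
```

```text
t 16.15 pos [0.6511 0.1034 0.1012] open 0.0253 F [0.2 0.3 2. ] M [-0.14 -0.08 -0.01] j [ 0.4   0.54 -0.06  0.   -0.97  1.66]
toolx [ 0.003  0.001 -1.   ] tooly [ 0.472 -0.882  0.001] toolz [-0.882 -0.472 -0.003]
twist to jaw||y deg 28.16
```

{"op": "apply_moves", "data": {
  "rows": [
    {"jaw": -0.8, "dx": -0.025, "dy": 0, "dz": 0, "twist": 0},
    {"jaw": -0.8, "dx": -0.03, "dy": 0, "dz": 0, "twist": 0},
    {"jaw": -0.8, "dx": -0.027, "dy": 0, "dz": 0, "twist": 0},
    {"jaw": -0.8, "dx": 0, "dy": -0.0285, "dz": -0.0148, "twist": 0},
    {"jaw": -0.8, "dx": 0, "dy": -0.0285, "dz": -0.0148, "twist": 0},
    {"jaw": -0.8, "dx": 0, "dy": -0.0285, "dz": -0.0148, "twist": 0},
    {"jaw": -0.8, "dx": 0, "dy": -0.0285, "dz": -0.0148, "twist": 0},
    {"jaw": -0.8, "dx": 0, "dy": -0.0285, "dz": -0.0148, "twist": 0},
    {"jaw": -0.8, "dx": 0, "dy": -0.0285, "dz": -0.0148, "twist": 0},
    {"jaw": -0.8, "dx": 0, "dy": -0.0275, "dz": -0.0144, "twist": 0}
  ]
}}

```text
time: 16.98
ee_pos: [0.647, 0.3283, 0.181]
orientation: [-0.413, 1.57, -3.064]
wrist_force: [1.0, 0.3, -2.6]
opening: 0.0259
```

```bash
python3 p.py;python3 - <<'E'
from h import *
s=snap('scene','s13.png'); w=snap('wrist','w13.png')
# basket outer corners top z=.045 as the scene sees them: project predicted
for p in ([.573,.397],[.64,.27],[.513,.202],[.448,.328]): print(proj(s,[*p,.045]).round(0),proj(w,[*p,.045]).round(0))
h=cv2.cvtColor(s['frame'],cv2.COLOR_RGB2HSV); 
m=cv2.inRange(h,(45,120,40),(80,255,255)); n,l,st,ce=cv2.connectedComponentsWithStats(m)
for i in range(1,n):
    if st[i,4]>200: b=st[i]; print('green',ce[i].round(0),b,ray(s,b[0]+b[2]/2,b[1]+b[3]-1,0.0).round(3),ray(s,ce[i][0],ce[i][1],.05).round(3))
E
```

```text
t 16.98 pos [0.647  0.3283 0.181 ] open 0.0259 F [ 1.   0.3 -2.6] M [-0.03 -0.14  0.  ] j [ 0.69  0.58  0.24 -0.   -1.22  1.37]
toolx [-0.001 -0.    -1.   ] tooly [ 0.471 -0.882 -0.001] toolz [-0.882 -0.471  0.001]
twist to jaw||y deg 28.13
[486. 268.] [220. 268.]
[422. 274.] [380. 269.]
[403. 234.] [373. 403.]
[461. 229.] [232. 401.]
green [497. 224.] [482 203  30  39 724] [0.403 0.415 0.   ] [0.403 0.406 0.05 ]
green [471. 308.] [ 454  281   35   50 1104] [0.724 0.392 0.   ] [0.714 0.381 0.05 ]
```

{"op": "apply_moves", "data": {
  "rows": [
    {"jaw": -0.8, "dx": 0.03, "dy": 0, "dz": 0, "twist": 0},
    {"jaw": -0.8, "dx": 0.026, "dy": 0, "dz": 0, "twist": 0},
    {"jaw": -0.8, "dx": 0.0135, "dy": 0, "dz": 0, "twist": 0},
    {"jaw": -0.8, "dx": 0, "dy": 0, "dz": 0, "twist": 0},
    {"jaw": -0.8, "dx": 0, "dy": 0, "dz": 0.008, "twist": 0},
    {"jaw": -0.8, "dx": -0.001, "dy": 0, "dz": 0.008, "twist": 0},
    {"jaw": -0.8, "dx": -0.0005, "dy": 0, "dz": 0.0085, "twist": 0},
    {"jaw": -0.8, "dx": 0.002, "dy": 0, "dz": 0.009, "twist": 0},
    {"jaw": -0.8, "dx": 0.002, "dy": 0, "dz": 0.0085, "twist": 0},
    {"jaw": -0.8, "dx": 0, "dy": 0, "dz": 0, "twist": 0}
  ],
  "newtons": 6
}}

```text
time: 17.92
ee_pos: [0.61, 0.3068, 0.1123]
orientation: [-2.948, 1.567, 0.685]
wrist_force: [0.4, -0.4, -1.6]
opening: 0.026
```

```bash
python3 p.py;python3 - <<'E'
from h import *
s=snap('scene','s14.png'); p=manip.read_state()['ee_pos']+[0,0,.0075]
print('pivot',proj(s,p).round(1))
for th in (0,15,30,45):
    a=np.radians(th); ax=np.array([-.882*np.sin(a),-.471*np.sin(a),np.cos(a)]); print(th,'base centre',proj(s,p-.1075*ax).round(1),'top centre',proj(s,p-.0225*ax).round(1))
h=cv2.cvtColor(s['frame'],cv2.COLOR_RGB2HSV); u,v=proj(s,p).astype(int)
for r in range(v-10,v+62,4): print(r,''.join('W' if h[r,c,1]<60 and h[r,c,2]>60 else ('d' if h[r,c,2]<60 else '.') for c in range(u-36,u+36)))
E
```

```text
t 17.92 pos [0.61   0.3068 0.1123] open 0.026 F [ 0.4 -0.4 -1.6] M [ 0.06 -0.25 -0.01] j [ 0.7   0.56  0.02  0.   -1.02  1.36]
toolx [ 0.003  0.002 -1.   ] tooly [ 0.472 -0.882 -0.001] toolz [-0.882 -0.472 -0.003]
twist to jaw||y deg 28.15
pivot [446.3 242.6]
0 base centre [439.4 281.1] top centre [444.8 251. ]
15 base centre [443.8 288.3] top centre [445.8 252.4]
30 base centre [448.6 292.7] top centre [446.8 253.1]
45 base centre [453.5 293.9] top centre [447.8 253.2]
232 .....ddd.....ddd.....W....ddddddddWW.W....Wddddddddd..ddddd....ddddddddd
236 .................WWW.W...dddddddd........ddddddddddd....ddddddddd...dddd
240 ................W.......ddddddddd.........dddddddd.d.dd...ddddddddddd...
244 ................W........ddddddd..........dddddddd.....dd....ddddddddddd
248 ...............WW.......W.Wddddd.....................dd...dd...ddddddddd
252 .d............WW..W.........W.........................ddd...dd..........
256 ...d..........WW.........W.....WWW.WWWWWWWWWWWWW..W.....dddd...d........
260 .d...d...........d.......W..........WWWWWWWWWWWWW.W...........d..dd.....
264 ...d.ddd............................WWWWWWWWWWWW............dd..dd..d...
268 d....d..dd.................W.....W...WWWWWWWWWWW.W......................
272 dddd..d.ddd..............W..W.W.....WWWWWWWWWWWWW.......................
276 ddddd...d...........................WWWWWWWWWWWW...W....................
280 ddddddd.................W...........WWWWWWWWWWWW........................
284 ddddddddd................W...........WWWWWWWWWWW........................
288 .........d...........ddd.W...W......WWWWWWWWWWWW.........d..............
292 .............ddddddddddddWW.W........WWWWWWWWWW.d.......................
296 ................dddddddddddddddddddddddd.ddddddddddd....................
300 ...................ddddddddddddddddddddddddddddddddddddddd..............
```

Tilting works cleanly at about 30°, with low force and a steady opening. Continuing to the side position.

{"op": "apply_moves", "data": {
  "rows": [
    {"jaw": -0.8, "dx": 0.0055, "dy": 0, "dz": 0.007, "twist": 0},
    {"jaw": -0.8, "dx": 0.0055, "dy": 0, "dz": 0.0065, "twist": 0},
    {"jaw": -0.8, "dx": 0.005, "dy": 0, "dz": 0.0055, "twist": 0},
    {"jaw": -0.8, "dx": 0.0055, "dy": 0, "dz": 0.005, "twist": 0},
    {"jaw": -0.8, "dx": 0.0055, "dy": 0, "dz": 0.0035, "twist": 0},
    {"jaw": -0.8, "dx": 0.006, "dy": 0, "dz": 0.003, "twist": 0},
    {"jaw": -0.8, "dx": 0.005, "dy": 0, "dz": 0.002, "twist": 0},
    {"jaw": -0.8, "dx": 0.0045, "dy": 0, "dz": 0.0015, "twist": 0},
    {"jaw": -0.8, "dx": 0, "dy": 0, "dz": 0, "twist": 0},
    {"jaw": -0.8, "dx": 0, "dy": 0, "dz": 0, "twist": 0}
  ]
}}

```text
time: 18.8
ee_pos: [0.5799, 0.2905, 0.0661]
orientation: [0.157, 1.568, -2.493]
wrist_force: [-1.9, -0.6, 1.9]
opening: 0.0259
```

```bash
cat > mark.py <<'E'
import sys
from h import *
s=snap('scene',sys.argv[1]); p=manip.read_state()['ee_pos']+[0,0,.0075]
U=np.array([.882,.471,0])
g=cv2.cvtColor(s['frame'],cv2.COLOR_RGB2GRAY)
for th in (60,75,90):
    a=np.radians(th); ax=-U*np.sin(a)+np.array([0,0,np.cos(a)]); print(th,'base',proj(s,p-.1075*ax).round(1),end=' ')
a=np.radians(80); ax=-U*np.sin(a)+np.array([0,0,np.cos(a)]); u,v=proj(s,p-.1075*ax).astype(int); print()
for r in range(v-20,v+24,2): print(r,' '.join('%3d'%g[r,c] for c in range(u-20,u+21,2)))
E
python3 p.py; python3 mark.py s15.png
```

```text
t 18.8 pos [0.5799 0.2905 0.0661] open 0.0259 F [-1.9 -0.6  1.9] M [-0.46  0.55  0.04] j [ 0.71  0.56 -0.12 -0.   -0.89  1.35]
toolx [-0.002 -0.002 -1.   ] tooly [ 0.472 -0.882  0.   ] toolz [-0.882 -0.472  0.003]
twist to jaw||y deg 28.13
60 base [448.9 296.5] 75 base [452.4 290.8] 90 base [455. 282.] 
268  53  76  97 121 134 150 159 166 166 169 169 172 170 171 171 170 138 162 154 163 163
270  56  68  87 116 128 146 153 165 166 176 152 110  93  99 126 164 159 101 105  93  84
272  86  53  76 103 121 143 153 167 138  64  29  35  24  33  31  39 146 104  81  87  81
274  70  58  66  92 110 134 159  76  26  27  21  72  77  29  26  28  34  99  81  78  82
276  65  62  54  80 104 130  78  29  16 123 117 108 111 107  62  32  28  82  72  91 133
278  62  66  53  63 100  85  33  37  89 108 101 108 105 107 107  25  31  72  80 149 138
280  69  71  61  61  84  57  34  30 104 101 102 104 106 108  97  32  25  79  60 149 138
282  67  66  67  53  66  33  32  40 113 103 100 106 105 111  53  41  91  93  49  96 141
284  64  69  70  71  70  45  33  26 106 106 102 110 102  49  74  96  90  78  50  51  60
286
[... 440 characters left out ...]
  17  21  26  17  20  13  26  25  23  16  51  45  30  26  26  92  92  91  91  88  96
298  17  32  35  32  28  29  24  23  13  12  39  41  28  29  29  34  70  95  88  90  88
300  14  26  20  24  29  31  24  33  24  29  42  45  25  27  28  29  32  39  63  94  97
302  28  24  21  30  19  18  27  26  36  35  49  44  25  37  26  31  35  39  30  29  40
304  40  40  23  31  39  45  42  47  39  39  46  32  31  25  34  32  38  26  35  29  39
306  44  51  46  46  43  39  44  18  30  31  28  29  35  31  32  33  39  33  38  37  39
308  53  56  47  53  52  51  31  28  13  26  26  26  36  34  31  37  41  33  35  48  36
310  50  47  41  49  54  28  29  23  28  23  21  29  16  20  32  24  37  33  40  48  45
```

The pixel grid shows a dark **ring** with a pale centre at about (454,281), and the base is where a 90° tilt would put it. So this canister is fresh. I reverse the path to right it.

{"op": "apply_moves", "data": {
  "rows": [
    {"jaw": -0.8, "dx": -0.0095, "dy": 0, "dz": -0.0035, "twist": 0},
    {"jaw": -0.8, "dx": -0.0115, "dy": 0, "dz": -0.0065, "twist": 0},
    {"jaw": -0.8, "dx": -0.0105, "dy": 0, "dz": -0.0105, "twist": 0},
    {"jaw": -0.8, "dx": -0.011, "dy": 0, "dz": -0.0135, "twist": 0},
    {"jaw": -0.8, "dx": -0.004, "dy": 0, "dz": -0.0175, "twist": 0},
    {"jaw": -0.8, "dx": 0, "dy": 0, "dz": -0.013, "twist": 0},
    {"jaw": -0.8, "dx": -0.005, "dy": 0, "dz": -0.013, "twist": 0},
    {"jaw": -0.8, "dx": -0.025, "dy": 0, "dz": 0, "twist": 0},
    {"jaw": -0.8, "dx": -0.03, "dy": 0, "dz": 0, "twist": 0},
    {"jaw": -0.8, "dx": -0.03, "dy": 0, "dz": 0, "twist": 0}
  ]
}}

```text
time: 19.68
ee_pos: [0.6493, 0.3279, 0.203]
orientation: [-0.026, 1.569, -2.677]
wrist_force: [-0.2, 0.1, -0.9]
opening: 0.0257
```

```bash
cat > up.py <<'E'
import sys
from h import *
from scipy.spatial.transform import Rotation as Ro
# hanging canister tilt: body top/base from scene+wrist; here print edges of body rows in scene vs background difference
s=snap('scene',sys.argv[1]); st=manip.read_state(); p=st['ee_pos']+[0,0,.0075]
R=Ro.from_euler('xyz',st['orientation']).as_matrix(); U=-R[:,2]; U[2]=0
g=cv2.cvtColor(s['frame'],cv2.COLOR_RGB2GRAY)
print('pivot',proj(s,p).round(1))
for th in (-10,0,10,20):
    a=np.radians(th); ax=-U*np.sin(a)+np.array([0,0,np.cos(a)]); n=np.array([.9,.3,0]); print(th,'base front',proj(s,p-.1015*ax+.03*n).round(1),'top front',proj(s,p-.0225*ax+.03*n).round(1))
u,v=proj(s,p-[0,0,.06]).astype(int)
for r in range(v-26,v+40,3): print(r,' '.join('%3d'%g[r,c] for c in range(u-27,u+28,3)))
E
python3 p.py ; python3 up.py s16.png
```

```text
t 19.68 pos [0.6493 0.3279 0.203 ] open 0.0257 F [-0.2  0.1 -0.9] M [ 0.01 -0.18  0.01] j [ 0.69  0.58  0.27 -0.   -1.27  1.37]
toolx [-0.002 -0.001 -1.   ] tooly [ 0.471 -0.882 -0.   ] toolz [-0.882 -0.471  0.002]
twist to jaw||y deg 28.13
pivot [461.8 216.4]
-10 base front [453.6 260.2] top front [462.1 233.3]
0 base front [456.5 266.3] top front [462.8 234.7]
10 base front [459.8 271.5] top front [463.6 235.7]
20 base front [463.3 275.4] top front [464.4 236.5]
215  26  49  49  94  99  91  31   9   3  70  82  79  32   3  19  39  45  50  60
218  38  35  46 101  90  91  24   3  25  65 130 134  84  11  14  53  53  54  34
221  18 177  59  56  68  59  26  13   5  51  65  67  67   2   6  51  56  54  27
224 119 118  48  59  65  53 114   3   1  59  66  63  69   0  12  58  35  32  35
227 118 119  42  62  70 103 102  93  43  63  80  57  70 103 105  22  18  15  33
230 124 122 114  77  68 104  99 101  48  69  86  56  89  97 104  23  22  28  30
233  69 114 123 120 119  59 167 164 176 161 161 118 117 161 165  22  27  34  32
236  73  79  74  88  78  64  65 119 175 172 173 172 172 176 118  44  29
[... 428 characters left out ...]
  67  72  88  92  99 109 113 115 115 107  37 163  19  51  52
257  79  85  83  81  69  78  84  92  99 104 113 110 114 109  51  82  81  17  52
260  75  83  80  74  67  74  85  95 105 109 112 110 112  98  48  49 144  38  43
263  99  66  68  64  71  71  86  98 107 110 113 113 110  83  49  53  36 114  51
266  90  87  93  92  78  80  92  98 103 108 113 115 111  94  49  40  36 111  39
269  88  90  90  88  93  56  96  98 107 112 112 117 116 154 121 110 103  93  61
272  90  89  97  89  84  90  73  60  56  56  51  81  86  89  88  83  87  87  51
275  65  69  61  70  70  88  90  70  68  69  67  80  83  80  72  83  74  80  50
278  69  65  66  64  66  73  70  62  68  72  82  85  89  81 148 136 142 118  42
```

The canister hangs with about 8–10° of residual lean (base edge at row 270 against 266 for upright). I'll set it on clear table at (0.57,0.09) to square it up, then re-grip firmly.

{"op": "apply_moves", "data": {
  "rows": [
    {"jaw": -0.8, "dx": 0, "dy": 0.0246, "dz": 0.026, "twist": 0},
    {"jaw": -0.8, "dx": 0, "dy": 0.0247, "dz": 0.026, "twist": 0},
    {"jaw": -0.8, "dx": 0, "dy": 0.0247, "dz": 0.026, "twist": 0},
    {"jaw": -0.8, "dx": 0, "dy": 0.0247, "dz": 0.026, "twist": 0},
    {"jaw": -0.8, "dx": 0, "dy": 0.0247, "dz": 0.026, "twist": 0},
    {"jaw": -0.8, "dx": 0, "dy": 0.0247, "dz": 0.026, "twist": 0},
    {"jaw": -0.8, "dx": 0, "dy": 0.0247, "dz": 0.026, "twist": 0},
    {"jaw": -0.8, "dx": 0.03, "dy": 0, "dz": 0, "twist": 0},
    {"jaw": -0.8, "dx": 0.03, "dy": 0, "dz": 0, "twist": 0},
    {"jaw": -0.8, "dx": 0.022, "dy": 0, "dz": 0, "twist": 0}
  ],
  "newtons": 5
}}

```text
time: 20.57
ee_pos: [0.5696, 0.0887, 0.12]
orientation: [-2.163, 1.57, 1.468]
wrist_force: [-0.6, -0.3, -3.5]
opening: 0.0259
```

{"op": "apply_moves", "data": {
  "rows": [
    {"jaw": -0.8, "dx": 0.01, "dy": 0, "dz": 0, "twist": 0},
    {"jaw": -0.8, "dx": 0.006, "dy": 0, "dz": 0, "twist": 0},
    {"jaw": -0.8, "dx": 0.004, "dy": 0, "dz": 0, "twist": 0},
    {"jaw": -0.8, "dx": 0.002, "dy": 0, "dz": 0, "twist": 0},
    {"jaw": -0.8, "dx": 0.001, "dy": 0, "dz": 0, "twist": 0},
    {"jaw": -0.8, "dx": 0, "dy": 0, "dz": -0.004, "twist": 0},
    {"jaw": -0.8, "dx": 0, "dy": 0, "dz": -0.004, "twist": 0},
    {"jaw": -0.8, "dx": 0, "dy": 0, "dz": -0.003, "twist": 0},
    {"jaw": -0.8, "dx": 0, "dy": 0, "dz": 0, "twist": 0},
    {"jaw": -0.8, "dx": 0, "dy": 0, "dz": 0, "twist": 0}
  ],
  "newtons": 5
}}

```text
time: 21.4
ee_pos: [0.5816, 0.0951, 0.101]
orientation: [2.755, 1.567, 0.106]
wrist_force: [-2.1, -1.5, 6.7]
opening: 0.0254
```

```bash
python3 p.py ; python3 up.py s17.png
```

```text
t 21.4 pos [0.5816 0.0951 0.101 ] open 0.0254 F [-2.1 -1.5  6.7] M [-0.32  0.36  0.04] j [ 0.44  0.44 -0.25  0.   -0.89  1.62]
toolx [ 0.004  0.    -1.   ] tooly [ 0.473 -0.881  0.001] toolz [-0.881 -0.473 -0.004]
twist to jaw||y deg 28.21
pivot [352.4 219.7]
-10 base front [349.4 257.4] top front [352.1 234.2]
0 base front [351.  262.7] top front [352.5 235.4]
10 base front [352.6 267.1] top front [352.9 236.3]
20 base front [354.3 270.4] top front [353.2 236.9]
214  49  54  44  46  45  46  28   4  50  49  19  19   6   7  27  23  32  29  23
217  39  46  57  56  54  52  28  14  68  67  72  77  16  23  33  33  19  20  28
220 132 127 138 105  50  49  13   4  70  99  80  68  16  31  30  33  28  28  32
223 171 165  97  71  49  50  90   0  49  59  61  60   8  25  24  30  34  30  34
226  84  86  87  80  23  61 103  87  51  63  62  41 100 102  20  28  38  27  21
229  86  88  78  27  28  83  98  95  40  71  60  69 101 100  16  30  27  31  26
232  26  25  12  32  26  56 160 160 169 157 155 152 154 165  23  35  29  36  26
235  16  31  22  19  20  63  64 119 171 166 167 173 124  84  18  22  25 
[... 427 characters left out ...]
  26  62  69  79  91  96  92  96  90  59  38  49  20  45  47
256  24  20  45  26  24  74  71  80  90  91  96  94  91  70  39  42  31  38  45
259  42  45  44  44  45  25  76  79  85  92  93  96 101  49  45  43  43  42  40
262  48  50  41  54  49  46  35  69  92 100 100  71  37  45  42  38  39  47  48
265  44  44  45  54  44  48  40  43  55  51  39  42  48  49  48  49  52  49  50
268  49  55  53  57  52  44  50  52  53  57  54  52  55  49  51  42  49  52  49
271  48  49  46  47  49  53  55  51  54  44  44  47  57  45  51  46  54  50  53
274  37  37  42  43  46  54  49  48  44  60  57  61  53  55  54  45  48  57  47
277  51  52  49  52  47  44  44  51  49  47  48  47  49  52  57  54  48  53  50
```

Upright now: the base front edge at row 263 matches the 0° prediction of 262.7. I grip firmly, lift and carry it to hover over the nearer gap at (0.473,-0.218).

{"op": "apply_moves", "data": {
  "rows": [
    {"jaw": -0.8, "dx": 0, "dy": 0, "dz": 0, "twist": 0},
    {"jaw": -0.8, "dx": 0, "dy": 0, "dz": 0, "twist": 0},
    {"jaw": -0.8, "dx": -0.02, "dy": 0, "dz": 0, "twist": 0},
    {"jaw": -0.8, "dx": -0.035, "dy": 0, "dz": 0, "twist": 0},
    {"jaw": -0.8, "dx": -0.035, "dy": 0, "dz": 0, "twist": 0},
    {"jaw": -0.8, "dx": 0, "dy": 0.025, "dz": 0.027, "twist": 0},
    {"jaw": -0.8, "dx": 0, "dy": 0.025, "dz": 0.027, "twist": 0},
    {"jaw": -0.8, "dx": 0, "dy": 0.025, "dz": 0.027, "twist": 0},
    {"jaw": -0.8, "dx": 0, "dy": 0.025, "dz": 0.027, "twist": 0},
    {"jaw": -0.8, "dx": 0, "dy": 0.025, "dz": 0.027, "twist": 0}
  ],
  "newtons": 25
}}

```text
time: 22.28
ee_pos: [0.519, -0.0803, 0.1888]
orientation: [-2.646, 1.57, 0.988]
wrist_force: [0.5, -0.1, -2.3]
opening: 0.0251
```

{"op": "apply_moves", "data": {
  "rows": [
    {"jaw": -0.8, "dx": 0, "dy": 0.025, "dz": 0.027, "twist": 0},
    {"jaw": -0.8, "dx": 0, "dy": 0.025, "dz": 0.027, "twist": 0},
    {"jaw": -0.8, "dx": 0, "dy": 0.025, "dz": 0.027, "twist": 0},
    {"jaw": -0.8, "dx": 0, "dy": 0.02, "dz": 0.027, "twist": 0},
    {"jaw": -0.8, "dx": 0, "dy": 0, "dz": 0, "twist": 0},
    {"jaw": -0.8, "dx": 0, "dy": 0, "dz": 0, "twist": 0},
    {"jaw": -0.8, "dx": 0, "dy": 0, "dz": 0, "twist": 0},
    {"jaw": -0.8, "dx": 0, "dy": 0, "dz": 0, "twist": 0},
    {"jaw": -0.8, "dx": 0, "dy": 0, "dz": 0, "twist": 0},
    {"jaw": -0.8, "dx": 0, "dy": 0, "dz": 0, "twist": 0}
  ],
  "newtons": 25
}}

```text
time: 23.12
ee_pos: [0.4697, -0.2131, 0.1886]
orientation: [-2.644, 1.571, 0.991]
wrist_force: [0.2, -0.5, -2.4]
opening: 0.0252
```

```bash
cat > tins.py <<'E'
import sys
from h import *
w=snap('wrist',sys.argv[1]); g=cv2.cvtColor(w['frame'],cv2.COLOR_RGB2HSV)
m=cv2.inRange(g,(0,0,130),(180,60,255)); m=cv2.morphologyEx(m,cv2.MORPH_OPEN,np.ones((5,5)))
for k in cv2.findContours(m,0,2)[0]:
    if cv2.contourArea(k)>1500:
        (x,y),r=cv2.minEnclosingCircle(k); e=cv2.fitEllipse(k); c=ray(w,*e[0],.056); print(np.round(e[0],0),np.round(e[1],0),'fill',round(cv2.contourArea(k)/(np.pi/4*e[1][0]*e[1][1]),2),c.round(4))
for t in ([.581,-.2461],[.534,-.2011],[.5189,-.2643],[.5034,-.3277],[.4566,-.2825]): print(t,proj(w,[*t,.056]).round(0))
E
python3 p.py ".473,-.218,.19"; python3 tins.py w18.png; python3 up.py s18.png | head -5
```

```text
t 23.12 pos [ 0.4697 -0.2131  0.1886] open 0.0252 F [ 0.2 -0.5 -2.4] M [-0.08 -0.07  0.05] j [-0.11  0.23 -0.31 -0.   -1.03  2.17]
toolx [ 0.  0. -1.] tooly [ 0.473 -0.881 -0.   ] toolz [-0.881 -0.473 -0.   ]
twist to jaw||y deg 28.24
[ 0.473 -0.218  0.19 ] tool mm [-1.4  4.9 -3.3]
[ 87. 363.] [ 61. 247.] fill 0.26 [ 0.2465 -0.0777  0.056 ]
[452. 256.] [64. 71.] fill 1.0 [ 0.5042 -0.3264  0.056 ]
[331. 263.] [ 80. 143.] fill 0.65 [ 0.4484 -0.2359  0.056 ]
[400. 208.] [71. 73.] fill 1.0 [ 0.5191 -0.2635  0.056 ]
[344. 155.] [75. 76.] fill 1.0 [ 0.5346 -0.2005  0.056 ]
[422. 128.] [75. 81.] fill 1.0 [ 0.5815 -0.2448  0.056 ]
[225. 135.] [192. 454.] fill 0.76 [ 0.5028 -0.1094  0.056 ]
[120.  65.] [ 59. 112.] fill 0.72 [ 0.5116 -0.0183  0.056 ]
[0.581, -0.2461] [423. 130.]
[0.534, -0.2011] [345. 156.]
[0.5189, -0.2643] [401. 208.]
[0.5034, -0.3277] [453. 257.]
[0.4566, -0.2825] [381. 278.]
pivot [244.7 140.6]
-10 base front [245.8 178.2] top front [244.  153.6]
0 base front [246.3 182.4] top front [244.1 154.5]
10 base front [246.7 185.6] top front [244.2 155.2]
20 base front [247.1 187.7] top front [244.2 155.6]
```

```bash
python3 - <<'E'
from h import *
p=manip.read_state()['ee_pos']; s=load('s18.png'); w=load('w18.png')
g=cv2.cvtColor(s['frame'],cv2.COLOR_RGB2GRAY)
b=p-[0,0,.05]; r=np.array([-.33,.94,0]); print('exp L/R',proj(s,b-.03*r).round(1),proj(s,b+.03*r).round(1)); u,v=proj(s,b).astype(int)
for q in range(v-22,v+40,3): print(q,' '.join('%3d'%g[q,c] for c in range(u-20,u+22,2)))
# wrist: body top disc z = p.z-.0155, front-most points
c=p-[0,0,.0155]; U=np.array([.882,.471,0]); print('top disc front',proj(w,c+.03*U).round(1),'centre',proj(w,c).round(1),'base front',proj(w,p-[0,0,.0945]+.03*U).round(1))
g=cv2.cvtColor(w['frame'],cv2.COLOR_RGB2HSV)
print([ (q,int(g[q,320,1]),int(g[q,320,2])) for q in range(170,290,4)])
E
```

```text
exp L/R [234.3 161.3] [258.3 161.3]
139 159 162 164 162 168  64   2  70  72  72  70  75  33   0 154 163 163 161 163 163 159
142 159 157 164 164 159 105   1  42  61  67  64  57  28   0 153 163 160 165 162 166 166
145 163 161 165 164 170 106   1  33  59  64  61  56  42  98 109 164 164 161 162 161 161
148 166 158 162 167 121  95  98  67  54  67  66  51  49 100  98  92 159 163 163 161 162
151 159 164 163 167  92  88  90  88  68  62  60  82  98  97  95  89 148 163 161 164 158
154 166 161 164 163  75  99 163 169 165 165 168 164  89  96  66  59 150 165 164 161 163
157 162 165 161 169  93  68  74  74  79  79  81  85  86  79  65  57 148 167 163 165 166
160 164 168 162 166 109  72  73  81  86  91  94  92  94  93  61  60 122 165 161 160 164
163 164 160 163 161 117  68  75  79  89  88  91  94  94  90  73  56  99 165 166 163 163
166 126 151 179 171 140  63  74  84  86  88  89  93  96  91  73  64  84 168 165 159 162
169  47  50  48  45  39  72  73  79  87  86  93  93  91  86  87  60  63 171 162 163 163
172  50  46  49  52  42  71  73  78  89  91  94  87  93  88  71  61  47 153 176 167 164
175  44 
[... 641 characters left out ...]
31  31  39  41  44  46  44  32  33  36  47  56  52  54
199 162 161 173 106 103 157 170 166 162 163 168 165 166 117  44  44  33  37  53  56  58
top disc front [320.5 231.7] centre [320.3 285. ] base front [320.3 204. ]
[(170, 12, 245), (174, 9, 243), (178, 10, 243), (182, 4, 233), (186, 121, 223), (190, 135, 231), (194, 135, 229), (198, 139, 228), (202, 140, 229), (206, 140, 228), (210, 97, 173), (214, 43, 129), (218, 48, 128), (222, 45, 130), (226, 46, 128), (230, 6, 162), (234, 12, 246), (238, 9, 240), (242, 6, 239), (246, 7, 239), (250, 6, 239), (254, 6, 237), (258, 5, 235), (262, 53, 177), (266, 105, 109), (270, 109, 117), (274, 99, 108), (278, 104, 105), (282, 120, 166), (286, 120, 182)]
```

The wrist view puts the tins within 1.5 mm of the top view, and the canister's edges lie where expected (columns 234.5 and 258, predicted 234.3 and 258.3). I trim by (4.5,−3.5) mm and lower it.

{"op": "apply_moves", "data": {
  "rows": [
    {"jaw": -0.8, "dx": 0, "dy": 0.0045, "dz": -0.0035, "twist": 0},
    {"jaw": -0.8, "dx": 0.03, "dy": 0, "dz": 0, "twist": 0},
    {"jaw": -0.8, "dx": 0.022, "dy": 0, "dz": 0, "twist": 0},
    {"jaw": -0.8, "dx": 0.01, "dy": 0, "dz": 0, "twist": 0},
    {"jaw": -0.8, "dx": 0.008, "dy": 0, "dz": 0, "twist": 0},
    {"jaw": -0.8, "dx": 0.005, "dy": 0, "dz": 0, "twist": 0},
    {"jaw": -0.8, "dx": 0.003, "dy": 0, "dz": 0, "twist": 0},
    {"jaw": -0.8, "dx": 0.002, "dy": 0, "dz": 0, "twist": 0},
    {"jaw": -0.8, "dx": 0, "dy": 0, "dz": 0, "twist": 0},
    {"jaw": -0.8, "dx": 0, "dy": 0, "dz": 0, "twist": 0}
  ],
  "newtons": 12
}}

```text
time: 24.05
ee_pos: [0.4749, -0.2164, 0.1093]
orientation: [2.398, 1.569, -0.252]
wrist_force: [0.5, -0.3, -2.2]
opening: 0.0255
```

```bash
python3 p.py ; python3 tins.py w19.png; python3 up.py s19.png|tail -16
```

```text
t 24.05 pos [ 0.4749 -0.2164  0.1093] open 0.0255 F [ 0.5 -0.3 -2.2] M [-0.14 -0.05 -0.05] j [-0.12  0.33 -0.4   0.   -0.84  2.18]
toolx [ 0.001 -0.    -1.   ] tooly [ 0.472 -0.882  0.001] toolz [-0.882 -0.472 -0.001]
twist to jaw||y deg 28.15
[ 85. 359.] [ 60. 280.] fill 0.23 [ 0.3334 -0.1054  0.056 ]
[492. 289.] [63. 86.] fill 0.67 [ 0.5115 -0.3263  0.056 ]
[418. 235.] [91. 97.] fill 1.0 [ 0.5196 -0.2631  0.056 ]
[334. 214.] [111. 217.] fill 0.67 [ 0.5066 -0.2093  0.056 ]
[449. 130.] [100. 112.] fill 1.0 [ 0.5818 -0.2447  0.056 ]
[219. 121.] [224. 463.] fill 0.72 [ 0.5233 -0.1242  0.056 ]
[42. 62.] [ 78. 105.] fill 0.84 [ 0.5055 -0.0256  0.056 ]
[0.581, -0.2461] [451. 133.]
[0.534, -0.2011] [344. 168.]
[0.5189, -0.2643] [419. 237.]
[0.5034, -0.3277] [487. 300.]
[0.4566, -0.2825] [393. 327.]
181 103 102 100 102 104  77 161 167 163 162  90 100  92  52  56 102  84  63  67
184  85  88  86  92  88  70  65 105 147 153 118  75  66  60  93 118  57  68  67
187  90  85 101 108  94  69  72  82  89  96  91  92  66  68 113 100  69  66  61
190  85  88  98  99  57  50  72  85  89  95  94 100  64 
[... 283 characters left out ...]
 141 169 165 165 165 164 162 168  82  53  27  52  59  60  62
205 167 167 159  82 162 168 164 165 161 162 162 168  57  52  35  55  53  50  53
208 162 158 166 169  52 177 164 169 169 167 161  86  46  51  94  63 141 137 138
211 159 165 164 170  50  67  76 101 106  84  81  74  82  88  71 109 145 134 148
214 164 163 171  84  47  64  69  79  77  80  81  69  72  92  19  68  64  67  74
217 118 112  82  67  51  61  71  75  82  83  77  72  83  40 173  80  71  71  74
220  71  79  75  73  52  59  71  77  76  77 113  65  43 162 168  90  68  76  68
223  76  82  78  69  59  58  62  79  92  66  47  52  40 157 165 170 134  90 155
226  74  77  77  78 104 102  76  53  54  56  49  45  38  63 136 173 166 167 167
```

It is within the gap and the tins are unmoved. I ease down the last millimetres, release and rise.

{"op": "apply_moves", "data": {
  "rows": [
    {"jaw": -0.8, "dx": 0.001, "dy": 0, "dz": 0.002, "twist": 0},
    {"jaw": -0.8, "dx": 0.0015, "dy": 0, "dz": 0, "twist": 0},
    {"jaw": -0.8, "dx": 0.001, "dy": 0, "dz": 0, "twist": 0},
    {"jaw": -0.8, "dx": 0.001, "dy": 0, "dz": 0, "twist": 0},
    {"jaw": -0.8, "dx": 0, "dy": 0, "dz": 0, "twist": 0},
    {"jaw": -0.8, "dx": 0, "dy": 0, "dz": 0, "twist": 0},
    {"jaw": -0.8, "dx": 0, "dy": 0, "dz": 0, "twist": 0},
    {"jaw": -0.8, "dx": 0, "dy": 0, "dz": 0, "twist": 0},
    {"jaw": -0.8, "dx": 0, "dy": 0, "dz": 0, "twist": 0},
    {"jaw": -0.8, "dx": 0, "dy": 0, "dz": 0, "twist": 0}
  ],
  "newtons": 8
}}

```text
time: 24.98
ee_pos: [0.4743, -0.2183, 0.1068]
orientation: [2.115, 1.566, -0.534]
wrist_force: [-1.3, -0.5, 8.3]
opening: 0.0257
```

{"op": "apply_moves", "data": {
  "rows": [
    {"jaw": -0.2, "dx": 0, "dy": 0, "dz": 0, "twist": 0},
    {"jaw": 0.1, "dx": 0, "dy": 0, "dz": 0, "twist": 0},
    {"jaw": 0.1, "dx": 0, "dy": 0, "dz": 0, "twist": 0},
    {"jaw": 0.1, "dx": 0, "dy": 0, "dz": 0, "twist": 0},
    {"jaw": 0.1, "dx": -0.015, "dy": 0, "dz": 0, "twist": 0},
    {"jaw": 0.1, "dx": -0.025, "dy": 0, "dz": 0, "twist": 0},
    {"jaw": 0.1, "dx": -0.03, "dy": 0, "dz": 0, "twist": 0},
    {"jaw": 0.1, "dx": -0.025, "dy": 0, "dz": 0, "twist": 0},
    {"jaw": 0.1, "dx": 0, "dy": 0, "dz": 0, "twist": 0},
    {"jaw": 0.1, "dx": 0, "dy": 0, "dz": 0, "twist": 0}
  ]
}}

```text
time: 25.82
ee_pos: [0.4734, -0.2173, 0.2003]
orientation: [2.568, 1.567, -0.083]
wrist_force: [-0.1, 0.6, -0.2]
opening: 0.0478
```

```bash
python3 p.py ".614,-.0905,.20"; python3 tins.py w20.png; python3 wk.py .473,-.218,.121 w20b.png
```

```text
t 25.82 pos [ 0.4734 -0.2173  0.2003] open 0.0478 F [-0.1  0.6 -0.2] M [-0.09  0.01 -0.01] j [-0.12  0.22 -0.28 -0.   -1.06  2.18]
toolx [ 0.003 -0.    -1.   ] tooly [ 0.472 -0.882  0.002] toolz [-0.882 -0.472 -0.003]
twist to jaw||y deg 28.14
[ 0.614  -0.0905  0.2   ] tool mm [   0.8 -126.8 -140.6]
[253. 334.] [47. 61.] fill 0.79 [ 0.3479 -0.2104  0.056 ]
[441. 253.] [62. 67.] fill 1.0 [ 0.5043 -0.3265  0.056 ]
[391. 207.] [69. 70.] fill 1.0 [ 0.5191 -0.2635  0.056 ]
[343. 220.] [113. 176.] fill 0.71 [ 0.489  -0.2328  0.056 ]
[411. 131.] [72. 78.] fill 1.0 [ 0.5814 -0.2448  0.056 ]
[220. 139.] [190. 446.] fill 0.76 [ 0.5014 -0.1085  0.056 ]
[122.  68.] [ 57. 119.] fill 0.68 [ 0.5141 -0.0186  0.056 ]
[0.581, -0.2461] [412. 132.]
[0.534, -0.2011] [337. 157.]
[0.5189, -0.2643] [391. 207.]
[0.5034, -0.3277] [442. 254.]
[0.4566, -0.2825] [373. 275.]
expected px [321.7 249.4]
[365.7  93.4] [115  39 434] [ 0.5771 -0.1937  0.121 ]
[362.4 111.6] [ 55  30 463] [ 0.5667 -0.1973  0.121 ]
[455.1 146.2] [ 34  20 262] [ 0.5769 -0.2616  0.121 ]
[300.6 180.3] [ 36  39 459] [ 0.5093 -0.1824  0.121 ]
[450.6 168.9] [ 64  26 590] [ 0.5633 -0.2672  0.121 ]
[454.5 193.7] [  57   41 1338] [ 0.5507 -0.2789  0.121 ]
[464.2 214.3] [ 31  18 303] [ 0.542  -0.2929  0.121 ]
[322.5 252.7] [  36   41 1037] [ 0.4711 -0.2197  0.121 ]
[441.4 341. ] [ 12  58 368] [ 0.4512 -0.3343  0.121 ]
```

The canister stands in its gap: knob at (0.471,−0.2195) against the gap at (0.472,−0.219), tins unmoved. Now the last one, B at (0.614,−0.091).

{"op": "apply_moves", "data": {
  "rows": [
    {"jaw": 0.1, "dx": 0, "dy": -0.021, "dz": -0.0235, "twist": 0},
    {"jaw": 0.1, "dx": 0, "dy": -0.021, "dz": -0.0235, "twist": 0},
    {"jaw": 0.1, "dx": 0, "dy": -0.021, "dz": -0.0235, "twist": 0},
    {"jaw": 0.1, "dx": 0, "dy": -0.021, "dz": -0.0235, "twist": 0},
    {"jaw": 0.1, "dx": 0, "dy": -0.021, "dz": -0.0235, "twist": 0},
    {"jaw": 0.1, "dx": 0, "dy": -0.021, "dz": -0.0235, "twist": 0},
    {"jaw": 0.1, "dx": 0, "dy": 0, "dz": 0, "twist": 0},
    {"jaw": 0.1, "dx": 0, "dy": 0, "dz": 0, "twist": 0},
    {"jaw": 0.1, "dx": 0, "dy": 0, "dz": 0, "twist": 0},
    {"jaw": 0.1, "dx": 0, "dy": 0, "dz": 0, "twist": 0}
  ]
}}

```text
time: 26.75
ee_pos: [0.5368, -0.0405, 0.1982]
orientation: [-0.291, 1.569, -2.942]
wrist_force: [-1.5, 1.5, 0.2]
opening: 0.0482
```

```bash
python3 p.py; python3 wk.py .614,-.0905,.115 w21.png
```

```text
t 26.75 pos [ 0.5368 -0.0405  0.1982] open 0.0482 F [-1.5  1.5  0.2] M [-0.14 -0.05  0.01] j [ 0.23  0.26 -0.24 -0.   -1.07  1.83]
toolx [-0.002 -0.    -1.   ] tooly [ 0.471 -0.882 -0.001] toolz [-0.882 -0.471  0.002]
twist to jaw||y deg 28.08
expected px [436.7 185.5]
[24.7 65.7] [  51  115 2545] [0.5548 0.1804 0.115 ]
[67.1 58.9] [ 26 116 533] [0.5713 0.1579 0.115 ]
[627.1  88. ] [ 33  32 488] [ 0.7237 -0.1638  0.115 ]
[433.9 183.4] [ 37  38 856] [ 0.6143 -0.088   0.115 ]
[490.  250.7] [ 80  35 736] [ 0.5926 -0.1509  0.115 ]
[579.7 270.3] [ 47  57 250] [ 0.6113 -0.2186  0.115 ]
[570.9 304.8] [ 22  36 431] [ 0.5861 -0.2311  0.115 ]
[198.6 341.4] [ 11  59 332] [0.4229 0.0073 0.115 ]
[441.2 341. ] [ 13  60 427] [ 0.5132 -0.1612  0.115 ]
```

The helper's shifts assumed unturned jaws, so this stopped short over clear space and touched nothing. Recomputed for the real tool axes: dy 79 mm, dz −46 mm, then straight down.

{"op": "apply_moves", "data": {
  "rows": [
    {"jaw": 0.1, "dx": 0, "dy": 0.0263, "dz": -0.0153, "twist": 0},
    {"jaw": 0.1, "dx": 0, "dy": 0.0263, "dz": -0.0153, "twist": 0},
    {"jaw": 0.1, "dx": 0, "dy": 0.0263, "dz": -0.0153, "twist": 0},
    {"jaw": 0.1, "dx": 0, "dy": 0, "dz": 0, "twist": 0},
    {"jaw": 0.1, "dx": 0, "dy": 0, "dz": 0, "twist": 0},
    {"jaw": 0.1, "dx": 0.02, "dy": 0, "dz": 0, "twist": 0},
    {"jaw": 0.1, "dx": 0.02, "dy": 0, "dz": 0, "twist": 0},
    {"jaw": 0.1, "dx": 0.01, "dy": 0, "dz": 0, "twist": 0},
    {"jaw": 0.1, "dx": 0, "dy": 0, "dz": 0, "twist": 0},
    {"jaw": 0.1, "dx": 0, "dy": 0, "dz": 0, "twist": 0}
  ]
}}

```text
time: 27.63
ee_pos: [0.6147, -0.0878, 0.1493]
orientation: [0.196, 1.57, -2.455]
wrist_force: [-0.1, -0.1, 0.6]
opening: 0.0479
```

```bash
sed -i 's/^if len(sys.argv)>1:/if len(sys.argv)>1:\n    best=0/' p.py; python3 p.py ".6143,-.089,.099"; python3 wk.py .614,-.089,.115 w22.png
```

```text
t 27.63 pos [ 0.6147 -0.0878  0.1493] open 0.0479 F [-0.1 -0.1  0.6] M [-0.09 -0.1   0.01] j [ 0.12  0.44 -0.1   0.   -1.03  1.94]
toolx [-0.001 -0.001 -1.   ] tooly [ 0.472 -0.882  0.   ] toolz [-0.882 -0.472  0.001]
twist to jaw||y deg 28.15
[ 0.6143 -0.089   0.099 ] tool mm [50.3  0.9  0.9]
expected px [321.4 273.8]
[364.1   8.6] [ 20  20 214] [ 0.7455 -0.042   0.115 ]
[580.1  39. ] [119  81 382] [ 0.7847 -0.1432  0.115 ]
[567.3 168.5] [  69   46 2153] [ 0.7318 -0.1784  0.115 ]
[325.6 269.1] [  43   52 1730] [ 0.6178 -0.0898  0.115 ]
[441.5 342.2] [ 12  59 367] [ 0.609  -0.1779  0.115 ]
[197.8 345.9] [  9  49 242] [ 0.5339 -0.043   0.115 ]
[343.5 375. ] [ 33  32 325] [ 0.5586 -0.1351  0.115 ]
```

{"op": "apply_moves", "data": {
  "rows": [
    {"jaw": 0.1, "dx": 0.025, "dy": 0.0015, "dz": -0.001, "twist": 0},
    {"jaw": 0.1, "dx": 0.018, "dy": 0, "dz": 0, "twist": 0},
    {"jaw": 0.1, "dx": 0.0075, "dy": 0, "dz": 0, "twist": 0},
    {"jaw": 0.1, "dx": 0, "dy": 0, "dz": 0, "twist": 0},
    {"jaw": -0.8, "dx": 0, "dy": 0, "dz": 0, "twist": 0},
    {"jaw": -0.8, "dx": 0, "dy": 0, "dz": 0, "twist": 0},
    {"jaw": -0.8, "dx": 0, "dy": 0, "dz": 0, "twist": 0},
    {"jaw": -0.8, "dx": 0, "dy": 0, "dz": 0, "twist": 0},
    {"jaw": -0.8, "dx": 0, "dy": 0, "dz": 0, "twist": 0},
    {"jaw": -0.8, "dx": 0, "dy": 0, "dz": 0, "twist": 0}
  ],
  "newtons": 15
}}

```text
time: 28.52
ee_pos: [0.6176, -0.0886, 0.0996]
orientation: [2.481, 1.569, -0.169]
wrist_force: [1.3, -1.1, 1.7]
opening: 0.0251
```

```bash
python3 p.py ".62,-.09,.19;.58,.10,.19;.6475,.3275,.19;.6475,.3275,.1125"
```

```text
t 28.52 pos [ 0.6176 -0.0886  0.0996] open 0.0251 F [ 1.3 -1.1  1.7] M [-0.33 -0.11 -0.02] j [ 0.12  0.49 -0.16  0.   -0.92  1.94]
toolx [ 0.002 -0.    -1.   ] tooly [ 0.472 -0.882  0.001] toolz [-0.882 -0.472 -0.002]
twist to jaw||y deg 28.16
[ 0.62 -0.09  0.19] tool mm [-90.4   2.5  -1.6]
[0.58 0.1  0.19] tool mm [  -0.2 -186.4  -54.4]
[0.6475 0.3275 0.19  ] tool mm [ 1.000e-01 -1.687e+02 -1.669e+02]
[0.6475 0.3275 0.1125] tool mm [77.5 -0.1  0.1]
```

{"op": "apply_moves", "data": {
  "rows": [
    {"jaw": -0.8, "dx": -0.025, "dy": 0, "dz": 0, "twist": 0},
    {"jaw": -0.8, "dx": -0.035, "dy": 0, "dz": 0, "twist": 0},
    {"jaw": -0.8, "dx": -0.031, "dy": 0, "dz": 0, "twist": 0},
    {"jaw": -0.8, "dx": 0, "dy": -0.032, "dz": -0.0203, "twist": 0},
    {"jaw": -0.8, "dx": 0, "dy": -0.032, "dz": -0.0203, "twist": 0},
    {"jaw": -0.8, "dx": 0, "dy": -0.032, "dz": -0.0203, "twist": 0},
    {"jaw": -0.8, "dx": 0, "dy": -0.032, "dz": -0.0203, "twist": 0},
    {"jaw": -0.8, "dx": 0, "dy": -0.032, "dz": -0.0203, "twist": 0},
    {"jaw": -0.8, "dx": 0, "dy": -0.032, "dz": -0.0203, "twist": 0},
    {"jaw": -0.8, "dx": 0, "dy": -0.032, "dz": -0.0203, "twist": 0}
  ]
}}

```text
time: 29.35
ee_pos: [0.6356, 0.1779, 0.1887]
orientation: [-0.401, 1.569, -3.052]
wrist_force: [-0.4, -1.0, -2.0]
opening: 0.0257
```

{"op": "apply_moves", "data": {
  "rows": [
    {"jaw": -0.8, "dx": 0, "dy": -0.032, "dz": -0.0203, "twist": 0},
    {"jaw": -0.8, "dx": 0, "dy": -0.032, "dz": -0.0203, "twist": 0},
    {"jaw": -0.8, "dx": 0, "dy": -0.032, "dz": -0.0203, "twist": 0},
    {"jaw": -0.8, "dx": 0, "dy": -0.032, "dz": -0.0203, "twist": 0},
    {"jaw": -0.8, "dx": 0, "dy": 0, "dz": 0, "twist": 0},
    {"jaw": -0.8, "dx": 0, "dy": 0, "dz": 0, "twist": 0},
    {"jaw": -0.8, "dx": 0, "dy": 0, "dz": 0, "twist": 0},
    {"jaw": -0.8, "dx": 0, "dy": 0, "dz": 0, "twist": 0},
    {"jaw": -0.8, "dx": 0, "dy": 0, "dz": 0, "twist": 0},
    {"jaw": -0.8, "dx": 0, "dy": 0, "dz": 0, "twist": 0}
  ]
}}

```text
time: 30.18
ee_pos: [0.6479, 0.326, 0.1899]
orientation: [-2.4, 1.571, 1.231]
wrist_force: [-0.6, 0.3, -2.4]
opening: 0.0253
```

```bash
python3 p.py ".6475,.3275,.19;.6475,.3275,.1115"
```

```text
t 30.18 pos [0.6479 0.326  0.1899] open 0.0253 F [-0.6  0.3 -2.4] M [-0.11 -0.08  0.02] j [ 0.69  0.58  0.25 -0.   -1.24  1.37]
toolx [ 0.  0. -1.] tooly [ 0.47  -0.882 -0.   ] toolz [-0.882 -0.47  -0.   ]
twist to jaw||y deg 28.06
[0.6475 0.3275 0.19  ] tool mm [-0.1 -1.5 -0.4]
[0.6475 0.3275 0.1115] tool mm [78.5  0.   0. ]
```

Same tipping path as before, in two calls at 6 N.

{"op": "apply_moves", "data": {
  "rows": [
    {"jaw": -0.8, "dx": 0.035, "dy": 0, "dz": 0, "twist": 0},
    {"jaw": -0.8, "dx": 0.03, "dy": 0, "dz": 0, "twist": 0},
    {"jaw": -0.8, "dx": 0.0135, "dy": 0, "dz": 0, "twist": 0},
    {"jaw": -0.8, "dx": 0, "dy": 0, "dz": 0, "twist": 0},
    {"jaw": -0.8, "dx": 0, "dy": 0, "dz": 0.008, "twist": 0},
    {"jaw": -0.8, "dx": -0.001, "dy": 0, "dz": 0.008, "twist": 0},
    {"jaw": -0.8, "dx": -0.0005, "dy": 0, "dz": 0.0085, "twist": 0},
    {"jaw": -0.8, "dx": 0.002, "dy": 0, "dz": 0.009, "twist": 0},
    {"jaw": -0.8, "dx": 0.002, "dy": 0, "dz": 0.0085, "twist": 0},
    {"jaw": -0.8, "dx": 0, "dy": 0, "dz": 0, "twist": 0}
  ],
  "newtons": 6
}}

```text
time: 31.02
ee_pos: [0.6101, 0.3072, 0.1115]
orientation: [-2.97, 1.567, 0.663]
wrist_force: [0.6, -1.3, -0.4]
opening: 0.0262
```

{"op": "apply_moves", "data": {
  "rows": [
    {"jaw": -0.8, "dx": 0.0055, "dy": 0, "dz": 0.007, "twist": 0},
    {"jaw": -0.8, "dx": 0.0055, "dy": 0, "dz": 0.0065, "twist": 0},
    {"jaw": -0.8, "dx": 0.005, "dy": 0, "dz": 0.0055, "twist": 0},
    {"jaw": -0.8, "dx": 0.0055, "dy": 0, "dz": 0.005, "twist": 0},
    {"jaw": -0.8, "dx": 0.0055, "dy": 0, "dz": 0.0035, "twist": 0},
    {"jaw": -0.8, "dx": 0.006, "dy": 0, "dz": 0.003, "twist": 0},
    {"jaw": -0.8, "dx": 0.005, "dy": 0, "dz": 0.002, "twist": 0},
    {"jaw": -0.8, "dx": 0.0045, "dy": 0, "dz": 0.0015, "twist": 0},
    {"jaw": -0.8, "dx": 0, "dy": 0, "dz": 0, "twist": 0},
    {"jaw": -0.8, "dx": 0, "dy": 0, "dz": 0, "twist": 0}
  ]
}}

```text
time: 31.85
ee_pos: [0.58, 0.2909, 0.0651]
orientation: [0.168, 1.568, -2.483]
wrist_force: [-1.6, -1.0, 1.4]
opening: 0.0254
```

```bash
python3 p.py; python3 mark.py s25.png
```

```text
t 31.85 pos [0.58   0.2909 0.0651] open 0.0254 F [-1.6 -1.   1.4] M [-0.41  0.52  0.03] j [ 0.71  0.56 -0.12 -0.   -0.89  1.35]
toolx [-0.002 -0.002 -1.   ] tooly [ 0.472 -0.882  0.   ] toolz [-0.882 -0.471  0.003]
twist to jaw||y deg 28.13
60 base [449.  296.9] 75 base [452.5 291.3] 90 base [455.2 282.4] 
268  54  76 103 117 135 150 154 161 165 166 171 173 175 174 168 166 143 158 151 160 160
270  57  64  86 109 128 143 158 168 170 182 120  80  57  69  90 159 159  98 108  91  85
272  93  59  81  99 122 140 153 174 105  28  23  35  36  30  25  25 120 103  83  89  82
274  71  56  65  89 113 135 159  61  27  28  68 119  90  67  23  33  23  94  78  81  73
276  68  65  59  81 107 135  59  28  23 101 108 104 100 106  77  30  30  80  72  92 137
278  64  66  57  67  90  85  32  26  94 106 103 105 103 104  98  28  25  80  79 146 142
280  63  64  65  60  81  45  39  39 110 104 104 104 104 105  85  33  26  86  52 147 138
282  64  70  69  60  70  36  30  44 115  98 103 105 107 106  26  40  86  95  49 100 142
284  70  67  66  67  65  42  33  20  88 110 106 110  94  26  76  92  95  80  49  50  63

[... 443 characters left out ...]
  19  30   8  20  17  19  22  25  26  15  50  49  32  27  39  91  86  91  87  89  88
298  34  21  23  20  13  21  27  23  26  15  37  46  21  26  23  33  75  95  91  90  88
300  24  23  28  19  28  19  27  29  18  28  41  43  21  32  32  33  33  36  66  93  94
302  28  19  30  13  23  27  12  16  42  44  44  39  28  36  32  31  31  34  31  27  38
304  54  42  40  39  40  42  47  42  40  43  45  32  31  18  28  23  42  38  36  36  34
306  51  48  48  45  49  45  56  29  24  25  26  34  27  31  35  33  35  31  38  42  43
308  50  54  51  47  49  44  21  30  21  24  25  31  28  26  35  37  33  37  39  34  42
310  47  46  44  49  52  42  32  32  24  33  26  29  26  26  28  34  30  26  42  36  46
```

This one also shows a dark **ring** with a pale centre at (454,280), so it goes to the other gap. Reverse the path, then square it up at the same clear spot with the same moves.

{"op": "apply_moves", "data": {
  "rows": [
    {"jaw": -0.8, "dx": -0.0095, "dy": 0, "dz": -0.0035, "twist": 0},
    {"jaw": -0.8, "dx": -0.0115, "dy": 0, "dz": -0.0065, "twist": 0},
    {"jaw": -0.8, "dx": -0.0105, "dy": 0, "dz": -0.0105, "twist": 0},
    {"jaw": -0.8, "dx": -0.011, "dy": 0, "dz": -0.0135, "twist": 0},
    {"jaw": -0.8, "dx": -0.004, "dy": 0, "dz": -0.0175, "twist": 0},
    {"jaw": -0.8, "dx": 0, "dy": 0, "dz": -0.013, "twist": 0},
    {"jaw": -0.8, "dx": -0.005, "dy": 0, "dz": -0.013, "twist": 0},
    {"jaw": -0.8, "dx": -0.025, "dy": 0, "dz": 0, "twist": 0},
    {"jaw": -0.8, "dx": -0.03, "dy": 0, "dz": 0, "twist": 0},
    {"jaw": -0.8, "dx": -0.03, "dy": 0, "dz": 0, "twist": 0}
  ]
}}

```text
time: 32.73
ee_pos: [0.6494, 0.3283, 0.2022]
orientation: [0.021, 1.569, -2.63]
wrist_force: [-0.5, 0.5, -2.1]
opening: 0.0255
```

{"op": "apply_moves", "data": {
  "rows": [
    {"jaw": -0.8, "dx": 0, "dy": 0.0246, "dz": 0.026, "twist": 0},
    {"jaw": -0.8, "dx": 0, "dy": 0.0247, "dz": 0.026, "twist": 0},
    {"jaw": -0.8, "dx": 0, "dy": 0.0247, "dz": 0.026, "twist": 0},
    {"jaw": -0.8, "dx": 0, "dy": 0.0247, "dz": 0.026, "twist": 0},
    {"jaw": -0.8, "dx": 0, "dy": 0.0247, "dz": 0.026, "twist": 0},
    {"jaw": -0.8, "dx": 0, "dy": 0.0247, "dz": 0.026, "twist": 0},
    {"jaw": -0.8, "dx": 0, "dy": 0.0247, "dz": 0.026, "twist": 0},
    {"jaw": -0.8, "dx": 0.03, "dy": 0, "dz": 0, "twist": 0},
    {"jaw": -0.8, "dx": 0.03, "dy": 0, "dz": 0, "twist": 0},
    {"jaw": -0.8, "dx": 0.022, "dy": 0, "dz": 0, "twist": 0}
  ],
  "newtons": 5
}}

```text
time: 33.57
ee_pos: [0.5698, 0.0891, 0.1193]
orientation: [-2.298, 1.57, 1.333]
wrist_force: [-0.1, 0.8, -2.9]
opening: 0.0261
```

```bash
python3 p.py; python3 up.py s26.png
```

```text
t 33.57 pos [0.5698 0.0891 0.1193] open 0.0261 F [-0.1  0.8 -2.9] M [-0.   -0.03 -0.02] j [ 0.44  0.4  -0.25 -0.   -0.92  1.63]
toolx [ 0.     0.001 -1.   ] tooly [ 0.47  -0.883 -0.001] toolz [-0.883 -0.47  -0.001]
twist to jaw||y deg 28.02
pivot [351.6 210.7]
-10 base front [348.8 248.6] top front [351.4 225.1]
0 base front [350.3 253.8] top front [351.7 226.3]
10 base front [351.9 258.1] top front [352.1 227.2]
20 base front [353.5 261.3] top front [352.5 227.8]
206 103  47  56  46  50  48  39   7  73  74  80  51   0   1  34  37  28  40  31
209  51  55  53  56  44  47  32   1  67 130 128  85   1  21  30  26  30  31  20
212  45  48  46  51  57  46  78   5  40  64  58  55   5  20  33  26  27  31  32
215  53  52  51  49  51  73 104   0  48  61  56  56  99  88  34  33  21  27  33
218  68  76  52  50  53  95 101 100  49  60  53  72 102 100  20  33  26  21  32
221  82  86  76  85  43  63  91  92  84  93  85 100  90 106  28  31  30  23  28
224  96 103  93  80  68  59  86 173 165 163 170 169 183  82  31  30  29  22  32
227  86  89  86  78  31  59  68  73  76 104 104  81  87  87  28  33  31
[... 428 characters left out ...]
  22  67  72  76  87  92  92  91  86  22  20  30  44  51  48
248  14  22  16  33  17  46  72  76  82  90  88  88  82  22  34  21  27  45  45
251  24  22  30  30   8  26  31  79  88  95 101  67  49  45  47  47  43  41  42
254  46  46  45  50  22  25  26  14   9  22  18  16  37  44  49  46  46  42  44
257  41  46  46  44  47  41  32  38  26  39  41  44  47  44  44  43  40  41  44
260  46  40  43  47  43  47  47  50  52  47  46  47  41  42  45  52  52  49  55
263  58  46  54  56  47  49  52  46  46  47  46  44  56  52  53  47  41  41  42
266  56  50  51  46  49  48  53  58  53  53  51  49  51  52  44  44  48  51  49
269  49  48  50  56  59  54  47  44  52  49  56  57  54  49  51  45  47  48  44
```

This one already hangs nearly upright (base edge at row about 252.5, against 253.8 for 0°). I only touch it down to square it, with no sideways shift, and then check.

{"op": "apply_moves", "data": {
  "rows": [
    {"jaw": -0.8, "dx": 0.01, "dy": 0, "dz": 0, "twist": 0},
    {"jaw": -0.8, "dx": 0.006, "dy": 0, "dz": 0, "twist": 0},
    {"jaw": -0.8, "dx": 0.003, "dy": 0, "dz": 0, "twist": 0},
    {"jaw": -0.8, "dx": 0.002, "dy": 0, "dz": 0, "twist": 0},
    {"jaw": -0.8, "dx": 0.001, "dy": 0, "dz": 0, "twist": 0},
    {"jaw": -0.8, "dx": 0, "dy": 0, "dz": 0, "twist": 0},
    {"jaw": -0.8, "dx": 0, "dy": 0, "dz": 0, "twist": 0},
    {"jaw": -0.8, "dx": 0, "dy": 0, "dz": 0, "twist": 0},
    {"jaw": -0.8, "dx": 0, "dy": 0, "dz": 0, "twist": 0},
    {"jaw": -0.8, "dx": 0, "dy": 0, "dz": 0, "twist": 0}
  ],
  "newtons": 4
}}

```text
time: 34.45
ee_pos: [0.5726, 0.0908, 0.1015]
orientation: [2.938, 1.564, 0.289]
wrist_force: [0.8, 0.9, 5.7]
opening: 0.0258
```

```bash
python3 p.py ".58,.09,.205;.45,-.05,.205;.566,-.309,.205;.53,-.10,.205"; python3 up.py s27.png | head -6;  python3 - <<'E'
from h import *
s=load('s27.png'); g=cv2.cvtColor(s['frame'],cv2.COLOR_RGB2GRAY); p=manip.read_state()['ee_pos']; u,v=proj(s,p-[-.03,0,.095]).astype(int)
for r in range(v-10,v+9,2): print(r,g[r,u-12:u+14:3])
E
```

```text
t 34.45 pos [0.5726 0.0908 0.1015] open 0.0258 F [0.8 0.9 5.7] M [ 0.22 -0.39  0.03] j [ 0.44  0.42 -0.27  0.   -0.87  1.63]
toolx [ 0.007  0.002 -1.   ] tooly [ 0.473 -0.881  0.001] toolz [-0.881 -0.473 -0.007]
twist to jaw||y deg 28.21
[0.58  0.09  0.205] tool mm [-103.5    4.4   -6.8]
[ 0.45  -0.05   0.205] tool mm [ -1.2  61.9 180.7]
[ 0.566 -0.309  0.205] tool mm [  0.3 283.1  20.2]
[ 0.53  -0.1    0.205] tool mm [ 2.000e-01 -2.012e+02 -6.710e+01]
pivot [351.7 217. ]
-10 base front [348.8 254.6] top front [351.4 231.4]
0 base front [350.3 259.8] top front [351.7 232.6]
10 base front [351.9 264.2] top front [352.1 233.5]
20 base front [353.6 267.4] top front [352.5 234.1]
212  44  54  47  52  52  56  33   7  48  70  59  26   2   1  35  31  29  35  29
250 [ 23  36  73  83  93  96 100 102 103]
252 [ 23  35  67  85  91  95 101 102 105]
254 [ 29  24  74  82  90  94 108 102  97]
256 [ 33   9  75  83  91  98 100 102 103]
258 [ 50  34  40  83  88  98 100 104 101]
260 [ 39  49  36  55  94 105 104 109  65]
262 [48 39 42 46 49 34 39 41 45]
264 [48 49 59 51 49 54 44 45 49]
266 [45 47 50 58 52 49 53 54 48]
268 [53 44 51 46 54 47 53 54 48]
```

{"op": "apply_moves", "data": {
  "rows": [
    {"jaw": -0.8, "dx": 0, "dy": 0, "dz": 0, "twist": 0},
    {"jaw": -0.8, "dx": 0, "dy": 0, "dz": 0, "twist": 0},
    {"jaw": -0.8, "dx": -0.02, "dy": 0, "dz": 0, "twist": 0},
    {"jaw": -0.8, "dx": -0.038, "dy": 0, "dz": 0, "twist": 0},
    {"jaw": -0.8, "dx": -0.038, "dy": 0, "dz": 0, "twist": 0},
    {"jaw": -0.8, "dx": 0, "dy": 0.0317, "dz": 0.0176, "twist": 0},
    {"jaw": -0.8, "dx": 0, "dy": 0.0317, "dz": 0.0176, "twist": 0},
    {"jaw": -0.8, "dx": 0, "dy": 0.0317, "dz": 0.0176, "twist": 0},
    {"jaw": -0.8, "dx": 0, "dy": 0.0317, "dz": 0.0176, "twist": 0},
    {"jaw": -0.8, "dx": 0, "dy": 0.0317, "dz": 0.0176, "twist": 0}
  ],
  "newtons": 25
}}

```text
time: 35.33
ee_pos: [0.5662, -0.0927, 0.1947]
orientation: [-1.21, 1.57, 2.423]
wrist_force: [1.3, 1.1, -2.3]
opening: 0.0252
```

{"op": "apply_moves", "data": {
  "rows": [
    {"jaw": -0.8, "dx": 0, "dy": 0.0317, "dz": 0.0176, "twist": 0},
    {"jaw": -0.8, "dx": 0, "dy": 0.0317, "dz": 0.0176, "twist": 0},
    {"jaw": -0.8, "dx": 0, "dy": 0.0317, "dz": 0.0176, "twist": 0},
    {"jaw": -0.8, "dx": 0, "dy": 0.0317, "dz": 0.0176, "twist": 0},
    {"jaw": -0.8, "dx": 0, "dy": 0.0317, "dz": 0.0176, "twist": 0},
    {"jaw": -0.8, "dx": 0, "dy": 0.0317, "dz": 0.0176, "twist": 0},
    {"jaw": -0.8, "dx": 0, "dy": 0, "dz": 0, "twist": 0},
    {"jaw": -0.8, "dx": 0, "dy": 0, "dz": 0, "twist": 0},
    {"jaw": -0.8, "dx": 0, "dy": 0, "dz": 0, "twist": 0},
    {"jaw": -0.8, "dx": 0, "dy": 0, "dz": 0, "twist": 0}
  ]
}}

```text
time: 36.17
ee_pos: [0.5637, -0.3079, 0.1945]
orientation: [-1.37, 1.57, 2.264]
wrist_force: [-0.2, 1.0, -2.3]
opening: 0.025
```

```bash
python3 p.py ".5662,-.3087,.20"; python3 tins.py w28.png; python3 - <<'E'
from h import *
p=manip.read_state()['ee_pos']; s=snap('scene','s28.png'); w=load('w28.png')
g=cv2.cvtColor(s['frame'],cv2.COLOR_RGB2GRAY)
b=p-[0,0,.05]; r=np.array([-.33,.94,0]); print('exp L/R',proj(s,b-.03*r).round(1),proj(s,b+.03*r).round(1),'base front',proj(s,p-[-.029,-.01,.094]).round(1)); u,v=proj(s,b).astype(int)
for q in range(v-10,v+36,3): print(q,u-20,g[q,u-20:u+22:2])
U=np.array([.882,.471,0]); print('top disc front',proj(w,p-[0,0,.0145]+.03*U).round(1),'base front',proj(w,p-[0,0,.0935]+.03*U).round(1))
h=cv2.cvtColor(w['frame'],cv2.COLOR_RGB2HSV); print([(q,int(h[q,320,1]),int(h[q,320,2])) for q in range(186,262,3)])
E
```

```text
t 36.17 pos [ 0.5637 -0.3079  0.1945] open 0.025 F [-0.2  1.  -2.3] M [-0.01 -0.02 -0.02] j [-0.25  0.43  0.01 -0.   -1.15  2.31]
toolx [-0.001  0.001 -1.   ] tooly [ 0.473 -0.881 -0.001] toolz [-0.881 -0.473  0.   ]
twist to jaw||y deg 28.2
[ 0.5662 -0.3087  0.2   ] tool mm [-5.5  1.9 -1.9]
[ 89. 373.] [ 61. 108.] fill 0.58 [ 0.3248 -0.1752  0.056 ]
[553. 374.] [62. 69.] fill 0.8 [ 0.5419 -0.5823  0.056 ]
[291. 256.] [ 65. 162.] fill 0.79 [ 0.5287 -0.2975  0.056 ]
[-3895.  4509.] [  411. 12164.] fill 0.0 [ 2.6283 -0.8791  0.056 ]
[265. 176.] [70. 72.] fill 1.0 [ 0.5819 -0.2454  0.056 ]
[618.  89.] [108. 112.] fill 0.75 [ 0.7735 -0.4609  0.056 ]
[153. 115.] [223. 426.] fill 0.82 [ 0.5828 -0.1457  0.056 ]
[0.581, -0.2461] [265. 177.]
[0.534, -0.2011] [194. 201.]
[0.5189, -0.2643] [253. 249.]
[0.5034, -0.3277] [308. 294.]
[0.4566, -0.2825] [243. 313.]
exp L/R [181.5 171.1] [206.4 171.1] base front [194.  193.4]
161 173 [ 50  49  47  52 149  89  90  94  93  77  86  87  98  98  96  75  88 172
 164 167 166]
164 173 [ 47  46  50  43  59 106 157 163 119 111 108  99  85  78  70  61  52  38
 
[... 942 characters left out ...]
9 89]
200 173 [26 31 27 21 37 26 66 37 35 30 54 61 58 64 67 66 64 60 64 62 85]
203 173 [29 27 22 22 36 48 36 22 24 26 57 53 57 66 59 67 64 64 62 55 61]
206 173 [21 31 36 39 23 61 20 25 51 64 62 58 58 61 64 63 61 57 78 89 90]
top disc front [320.2 231.3] base front [320.1 203.5]
[(186, 142, 230), (189, 147, 228), (192, 153, 224), (195, 147, 179), (198, 143, 130), (201, 68, 136), (204, 53, 144), (207, 56, 142), (210, 53, 143), (213, 55, 139), (216, 53, 136), (219, 57, 116), (222, 54, 113), (225, 51, 110), (228, 54, 113), (231, 49, 166), (234, 53, 204), (237, 54, 189), (240, 53, 192), (243, 53, 192), (246, 53, 188), (249, 51, 189), (252, 52, 191), (255, 51, 189), (258, 53, 189), (261, 54, 185)]
```

Everything agrees within about 3 mm. Small trim, then lower.

{"op": "apply_moves", "data": {
  "rows": [
    {"jaw": -0.8, "dx": 0, "dy": 0.002, "dz": 0.001, "twist": 0},
    {"jaw": -0.8, "dx": 0.035, "dy": 0, "dz": 0, "twist": 0},
    {"jaw": -0.8, "dx": 0.022, "dy": 0, "dz": 0, "twist": 0},
    {"jaw": -0.8, "dx": 0.01, "dy": 0, "dz": 0, "twist": 0},
    {"jaw": -0.8, "dx": 0.008, "dy": 0, "dz": 0, "twist": 0},
    {"jaw": -0.8, "dx": 0.005, "dy": 0, "dz": 0, "twist": 0},
    {"jaw": -0.8, "dx": 0.003, "dy": 0, "dz": 0, "twist": 0},
    {"jaw": -0.8, "dx": 0.002, "dy": 0, "dz": 0, "twist": 0},
    {"jaw": -0.8, "dx": 0, "dy": 0, "dz": 0, "twist": 0},
    {"jaw": -0.8, "dx": 0, "dy": 0, "dz": 0, "twist": 0}
  ],
  "newtons": 12
}}

```text
time: 37.1
ee_pos: [0.5643, -0.3114, 0.1104]
orientation: [2.296, 1.569, -0.354]
wrist_force: [0.6, 0.1, -3.2]
opening: 0.0254
```

```bash
python3 p.py ".565,-.309,.107"; python3 tins.py w29.png
```

```text
t 37.1 pos [ 0.5643 -0.3114  0.1104] open 0.0254 F [ 0.6  0.1 -3.2] M [-0.    0.11 -0.01] j [-0.25  0.51 -0.09  0.   -0.97  2.32]
toolx [ 0.001 -0.001 -1.   ] tooly [ 0.472 -0.882  0.001] toolz [-0.882 -0.472 -0.001]
twist to jaw||y deg 28.15
[ 0.565 -0.309  0.107] tool mm [ 3.4 -1.8 -1.8]
[570. 347.] [ 77. 106.] fill 0.58 [ 0.5903 -0.496   0.056 ]
[238. 188.] [100. 100.] fill 1.0 [ 0.5824 -0.2452  0.056 ]
[279. 168.] [230. 487.] fill 0.85 [ 0.6049 -0.2618  0.056 ]
[0.581, -0.2461] [239. 191.]
[0.534, -0.2011] [142. 223.]
[0.5189, -0.2643] [225. 286.]
[0.5034, -0.3277] [299. 344.]
[0.4566, -0.2825] [213. 368.]
```

Tins still in place. Trim by about 2 mm, settle, release and rise clear.

{"op": "apply_moves", "data": {
  "rows": [
    {"jaw": -0.8, "dx": 0.001, "dy": -0.0015, "dz": -0.001, "twist": 0},
    {"jaw": -0.8, "dx": 0.0015, "dy": 0, "dz": 0, "twist": 0},
    {"jaw": -0.8, "dx": 0.001, "dy": 0, "dz": 0, "twist": 0},
    {"jaw": -0.8, "dx": 0.001, "dy": 0, "dz": 0, "twist": 0},
    {"jaw": -0.8, "dx": 0.001, "dy": 0, "dz": 0, "twist": 0},
    {"jaw": -0.8, "dx": 0, "dy": 0, "dz": 0, "twist": 0},
    {"jaw": -0.8, "dx": 0, "dy": 0, "dz": 0, "twist": 0},
    {"jaw": -0.8, "dx": 0, "dy": 0, "dz": 0, "twist": 0},
    {"jaw": -0.8, "dx": 0, "dy": 0, "dz": 0, "twist": 0},
    {"jaw": -0.8, "dx": 0, "dy": 0, "dz": 0, "twist": 0}
  ],
  "newtons": 8
}}

```text
time: 37.98
ee_pos: [0.5662, -0.31, 0.107]
orientation: [2.225, 1.565, -0.425]
wrist_force: [0.4, 2.4, 7.8]
opening: 0.0262
```

{"op": "apply_moves", "data": {
  "rows": [
    {"jaw": -0.2, "dx": 0, "dy": 0, "dz": 0, "twist": 0},
    {"jaw": 0.1, "dx": 0, "dy": 0, "dz": 0, "twist": 0},
    {"jaw": 0.1, "dx": 0, "dy": 0, "dz": 0, "twist": 0},
    {"jaw": 0.1, "dx": 0, "dy": 0, "dz": 0, "twist": 0},
    {"jaw": 0.1, "dx": -0.015, "dy": 0, "dz": 0, "twist": 0},
    {"jaw": 0.1, "dx": -0.025, "dy": 0, "dz": 0, "twist": 0},
    {"jaw": 0.1, "dx": -0.03, "dy": 0, "dz": 0, "twist": 0},
    {"jaw": 0.1, "dx": -0.03, "dy": 0, "dz": 0, "twist": 0},
    {"jaw": 0.1, "dx": 0, "dy": 0, "dz": 0, "twist": 0},
    {"jaw": 0.1, "dx": 0, "dy": 0, "dz": 0, "twist": 0}
  ]
}}

```text
time: 38.82
ee_pos: [0.5649, -0.3098, 0.2062]
orientation: [2.369, 1.566, -0.282]
wrist_force: [0.2, -1.3, -1.2]
opening: 0.0479
```

{"op": "apply_moves", "data": {
  "rows": [
    {"jaw": 0.1, "dx": -0.02, "dy": -0.01, "dz": 0.03, "twist": 0},
    {"jaw": 0.1, "dx": -0.02, "dy": -0.01, "dz": 0.03, "twist": 0},
    {"jaw": 0.1, "dx": -0.02, "dy": -0.01, "dz": 0.03, "twist": 0},
    {"jaw": 0.1, "dx": 0, "dy": -0.01, "dz": 0.035, "twist": 0},
    {"jaw": 0.1, "dx": 0, "dy": -0.02, "dz": 0.03, "twist": 0},
    {"jaw": 0.1, "dx": 0, "dy": -0.03, "dz": 0.01, "twist": 0},
    {"jaw": 0.1, "dx": 0, "dy": -0.03, "dz": 0, "twist": 0},
    {"jaw": 0.1, "dx": 0, "dy": 0, "dz": 0, "twist": 0},
    {"jaw": 0.1, "dx": 0, "dy": 0, "dz": 0, "twist": 0},
    {"jaw": 0.1, "dx": 0, "dy": 0, "dz": 0, "twist": 0}
  ]
}}

```text
time: 39.65
ee_pos: [0.362, -0.2815, 0.2635]
orientation: [-0.701, 1.57, 2.932]
wrist_force: [1.0, 0.1, -0.8]
opening: 0.0478
```

```bash
python3 p.py; python3 - <<'E'
from h import *
t=snap('top','t30.png'); s=snap('scene','s30.png')
a=t['frame'][140:330,130:500]; b=s['frame'][150:340,140:540]
cv2.imwrite('pics/m30.png',np.vstack([cv2.resize(a,(584,300)),cv2.resize(b,(584,277))])[...,::-1])
E
```

```text
t 39.65 pos [ 0.362  -0.2815  0.2635] open 0.0478 F [ 1.   0.1 -0.8] M [-0.06 -0.06  0.02] j [-0.3   0.07 -0.31  0.   -1.2   2.37]
toolx [-0.001  0.    -1.   ] tooly [ 0.472 -0.882 -0.   ] toolz [-0.882 -0.472  0.001]
twist to jaw||y deg 28.16
```

View pics/m30.png

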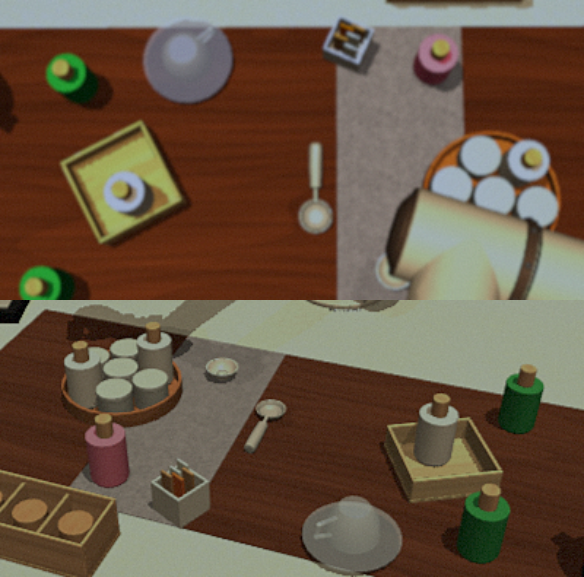

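The final picture shows canisters standing in both tray gaps (lower view, knobs at (80,350) and (152,333)) and one upright in the box (440,405). Tins, spoon, dish, pot, cup and look-alikes are where they were. Handing in.

```bash
python3 -c "
from rig import manip
print(manip.hand_in())"
```

```text
the job is handed in; nothing more can be done
None
```

All three white canisters are put away and the job is handed in, at about 40 s of the 70 s allowed. The first canister was not handled as cleanly as you asked.

**Placement:** Canisters were taken one at a time. The first showed a bar and stands upright in the return box. The other two both showed rings and stand upright in the two tray gaps.

**Last checks:** The final picture shows all three upright, and the tins, spoon, dish, pot, cup and look-alikes look undisturbed. The two nearest tins I measured after each tray placing were within about 1–2 mm of their starting positions. I measured the first ring canister's knob within about 2 mm of its gap centre. For the second I have only the release position and that picture.

**What went wrong with the first canister:**
- **It fell.** My first attempt to tip it on the table jammed. It slid, leaned and rolled onto its side on the table when I backed off.
- **High force.** The wrist read up to 73 N, under the 120 N limit. It appeared to come from a fingertip on the canister, not the gripper's body, but I could not confirm that against the 40 N limit.
- **Recovery.** I picked it up level, read the bar in the air, laid it down, re-gripped the knob and set it upright in the box.

The two ring canisters were tipped to about 90° over the box's far wall, with wrist forces of a few newtons. Each was then squared up on clear table before going into the tray.

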